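# Fill the salt mill and hold its bayonet lid half way to the click

## Robot

A 6-joint arm with a two-finger parallel gripper is mounted at the origin on the work surface. World frame = base frame: x ahead of the robot, y to its left, z up, the work surface at z = 0. Lengths are in m, angles in rad, forces in N, time in s.
With the tool pointing down it reaches from about 0.35 to 0.775 m from the base axis. Payload 7.3 kg.
Tool frame: the origin (TCP) lies at the very end of the fingers, on their centre line; the grasp point (between the pads) lies 19 mm behind it (robot.tcp_to_grasp is the distance from the TCP to the grasp point, in m); x points along the fingers, y is the direction in which the jaws open and shut, and the axes are right-handed (so a half turn about x gives the same grasp; the last joint's range is limited). The gripper opens to 92 mm and grips with 3 to 60 N. Pads are 19 mm wide; open, the fingers measure 130 mm over their backs; the gripper's body (75 mm by 190 mm) begins 47 mm behind the grasp point.
Start: joints at [-1.33, 0.342, 1.524, -0, 1.275, -0.146], TCP at [0.198, -0.486, 0.227] pointing down, gripper open.
Joint ranges: [-2.53, 2.53], [-0.77, 2.02], [0.04, 2.7], [-1, 4.14], [0.28, 2.66], [-3.11, 3.11]. Speed limits (rad/s): [2.57, 2.57, 3.14, 3.14, 3.14, 3.14].

## Interface

Orientations are given as [roll, pitch, yaw] about the fixed x, y, z axes, in that order (R = Rz(yaw) Ry(pitch) Rx(roll)).
In Python, from cell import robot gives the robot as it stands.
- The arm moves only by the tool move_arm, never from a script. Its argument "increments" is a list of rows, each a list of 4 numbers: the shift along the tool's x, y, z normalised to -1 to 1, where 1 is 40 cm, then the turn about the tool's x normalised to -1 to 1, where 1 is 60 degrees. In form: [[dx, dy, dz, twist], ...]. A call has 1 to 5 rows; each row is the pose to reach, as a shift and turn from the pose commanded when the call began, along the tool's axes at that moment; what a row does not reach only later rows make up. A row lasts 1/8 s, in which the tool goes at most 62.5 mm and 10.7 degrees, less where a joint would pass 70% of its speed; a pose out of reach is approached as far as the arm can. A call with a number of a shift or a turn outside -1 to 1 is refused whole. A call with a gripper value outside its range is refused whole. "gripper" is the closure, from 0 (fully open) to 1 (shut), set as the call begins (left out, the last holds). The fingers move at their own pace and stop on an object; "squeeze" is the grip in N (left out, the last holds). Time passes only in rows, so rows that repeat a pose let the fingers close. It gives the time, the measured TCP pose, the force and the opening at its end, in the units of the state.
- robot.observe(): the state, without advancing time (a new reading comes with each control period).
- robot.read_camera(name): name is "side" or "top" or "wrist"; returns the picture (400x640x3 uint8, red, green, blue); there is no depth.
- robot.camera_params(name): a dict with "fx", "fy", "cx", "cy" (pixels), "k1" (the pictures are not rectified: a ray, as slopes to the right and down, at radius r is drawn at 1 + k1 r^2 times it, then the intrinsics apply), "R" (3x3) and "t" (3): a world point X has camera coordinates R X + t; the wrist camera has in their place "tool_from_camera" (4x4, takes a point from camera to tool coordinates, whose origin is the TCP and whose axes are the tool frame's). Camera axes: x right, y down, z forward; pixel columns grow to the right and rows downward; lengths in m; the calibration is good to about 2 mm. A picture is of the moment at which its call begins: read the wrist's pose just before it. camera_params takes no time and is no camera call.
- robot.hand_in(): hands the job in, once; it reports no verdict.
The state is a dict: "time": time; "qpos": joint angles; "qvel": joint speeds; "joint_efforts": joint torques, N m; "tool_pos": TCP position; "tool_rot": TCP orientation; "contact_force": force on the tool from outside, world axes, zero at the start; "torque": the same for the moment, N m; "opening": finger opening in m.
Only numpy, scipy, OpenCV 4.12 (cv2) and the standard library are available. Lean on these libraries where they do the work, as an engineer would, in place of code of your own. Each camera call takes 0.05 s, during which the arm holds its last target.

## Task

Tip the three lumps of rock salt out of the scoop through the mill's funnel into the glass below and set the empty scoop back down on the worktop. Then drop the bayonet lid into the mill's collar and twist it clockwise half way to the lock (its grip in line with the single raised rib), never as far as the click, which would start the mill. The lid springs back if it is let go, so finish while still gripping it there; leave the other kitchen things where they stand.

Things in the scene. Friction and masses are not known exactly. Their poses are not given: they have to be found in the camera images.
- mill: Fixed salt mill, 161 mm tall. Origin: on its upright axis, at the worktop. From below: round black base (124 mm diameter, 18 mm high), narrow glass chamber (35 mm inside, floor at 30 mm, top at 87 mm), aluminium funnel widening to 108 mm inside at 148 mm, and the bayonet collar (118 mm outside, 145 to 161 mm high). Its x axis runs through the two notches.
- mill_mouth (a point): Centre of the mouth, on the mill's axis, level with the collar's flat top, 161 mm above the worktop. The mouth is 90 mm across between two 4 mm thick lips; below them runs a 9 mm high channel for the lid's lugs.
- mill_notch (a point): One of the two equal notches where the lugs drop in, on the mill's +x side (the other opposite, at -x): about 21 mm wide, cut through the lip out to 54 mm from the axis. This point: at its middle, 49.5 mm from the axis, 161 mm high. From there the lid turns clockwise (seen from above); anticlockwise is blocked.
- mill_half_rib (a point): Top of the single raised rib (3 mm) on the collar's edge, 56 mm from the axis, 37.5 degrees clockwise of the +x notch: half way. The same rib stands 37.5 degrees clockwise of the other notch, and a pair of ribs about 75 degrees clockwise of each notch marks the lock.
- interlock (a joint): Sprung shuttle hidden in the collar's channel, pushed round clockwise by a lug of the lid; rad, 0 at rest. It reads the lid's clockwise angle from the notches less about 0.13, so about 0.52 half way; the click comes above 1.1. It pushes back with about 0.09 N m at rest, 0.17 half way, so a lid let go turns back.
- lid: Round aluminium lid with a straight wooden grip bar, 46 mm tall, about 0.15 kg, lies plug down. Origin: centre of the underside. Plug 86 mm diameter, 12 mm high, slightly tapered foot; flange 100 mm diameter, 12 to 16 mm high. A half turn makes no difference. Seated, the flange rests on the collar and the underside is 149 mm above the worktop.
- lid_bar (a point): Middle of the top of the lid's grip bar, 46 mm above the underside. The bar is 60 mm long along the lid's x, 14 mm thick along its y, and stands from 16 to 46 mm.
- lid_lug (a point): Tip of one of two equal opposite lugs that stick out of the plug under the ends of the bar (lid's +x and -x), to 50 mm from its axis. Each is 14 mm wide, from 1 to 6 mm above the underside.
- scoop: Small aluminium scoop standing flat, about 0.12 kg: trough 80 mm long (x), 50 mm wide (y), 26 mm walls, 3 mm floor, open above and at its +x end (the nose), closed at -x. Origin: centre of the underside. Held level it keeps the lumps; nose down by 50 to 60 degrees they run out.
- scoop_handle (a point): Middle of the top of the scoop's upright wooden handle block, 72 mm above the underside, over the back wall at x = -40 mm. The block is 12 mm thick along x, 40 mm wide along y, from 28 to 72 mm high.
- salt1: Lump of rock salt, about 15 mm, 12 g. Origin: its centre. Starts in the scoop.
- salt2: Lump of rock salt, about 15 mm, 12 g. Origin: its centre. Starts in the scoop.
- salt3: Lump of rock salt, about 15 mm, 12 g. Origin: its centre. Starts in the scoop.
- mug: Bystander: turquoise enamel mug holding wooden spoons, 80 mm diameter, handle at +y, 217 mm tall over the spoons. Origin: centre of the underside.
- grinder: Bystander: glass salt grinder, 54 mm diameter, 107 mm tall. Origin: centre of the underside.
- tin_large: Bystander: round aluminium tin with plain screw lid, 88 mm diameter, 55 mm tall. Origin: centre of the underside.
- tin_small: Bystander: round aluminium tin with plain screw lid, 70 mm diameter, 45 mm tall. Origin: centre of the underside.
- spatula: Bystander: wooden spatula lying flat, 240 mm long along its x.
- spoon_rest: Bystander: white dish, 110 mm diameter, 8 mm tall. Origin: centre of the underside.
There are look-alikes about, which are no part of the job. Leave any pink or yellow look-alike of the scoop alone.

How it is judged:
On the way, in this order (a step that is already met when the one before it is completed fails the run):
1. all three lumps of salt are in the mill's glass (height (world z) of each of salt1, salt2, salt3 below 0.09 m and horizontal distance between each of salt1, salt2, salt3 and mill below 0.02 m), for 0.2 s.
2. the lid sits flat in the collar (height (world z) of lid between 0.145 and 0.153 m and horizontal distance between lid and mill below 0.005 m and angle between lid's own z axis and vertical below 0.06 rad), for 0.1 s.
At the end, for the whole second after the job is handed in: The gripper holds the lid (over 2 N), seated flat in the collar (within 5 mm of the axis, underside 145 to 153 mm high), 37.5 degrees (+-9) clockwise of the notches; all lumps lie in the glass and the scoop stands flat on the worktop (all of step 1 and all of step 2 and angle between the x axis of lid and the x axis of mill, either way round between 0.495 and 0.815 rad and value of joint interlock above 0.3 rad and contact force between the fingers and lid above 2 N and height (world z) of scoop below 0.006 m and angle between scoop's own z axis and vertical below 0.1 rad and linear speed of scoop below 0.02 m/s); the arm keeps its last pose, push and grip.
It fails at once if the lid is twisted on to the click (value of joint interlock above 1.1 rad).
It fails at once if one of the other kitchen things is shifted by more than 3 cm (distance of any of mug, grinder, tin_large, tin_small, spatula, spoon_rest from where it was at the start of the episode above 0.03 m).
It also fails if it takes over 72 s, if anything falls off the work surface, if the arm or the gripper's body presses on something with over 40 N, if the wrist force passes 120 N, or if a joint passes its speed limit or range.

## Working session

There is one attempt and no reset: what is moved stays moved. The work goes in short steps, Python scripts to look and compute and a tool call to move; the robot and the scene stay as the last step left them, time stands still between calls to the robot, and variables do not carry over. Pictures are saved under pics/ and viewed, and the job is handed in when it is done.

Besides the shell and the picture viewer there is one more tool, called after ">>>" in YAML: its name, and indented under it one key for each argument. move_arm: Moves the arm, as the interface text tells. Its arguments: {"type":"object","properties":{"increments":{"type":"array","items":{"type":"array","items":{"type":"number"}}},"gripper":{"type":"number"},"squeeze":{"type":"number"}},"required":["increments"]}

```bash
ls; mkdir -p pics
python3 - <<'E'
from cell import robot
import cv2
s=robot.observe()
for k in s: print(k,s[k])
for n in ["side","top","wrist"]:
    print(n,robot.camera_params(n))
    cv2.imwrite(f"pics/{n}0.png",robot.read_camera(n)[:,:,::-1])
E
```

```text
pics
time 0.0
qpos [-1.33002673e+00  3.42746205e-01  1.52502444e+00  4.79411436e-07
  1.27539281e+00 -1.45992782e-01]
qvel [ 0.00036478 -0.00079315 -0.00114934 -0.00051426 -0.00050785 -0.00010842]
joint_efforts [ 1.23516391e-03 -4.31244707e+01 -2.44215649e+01  7.17649539e-02
  5.59275644e-02 -1.46168359e-04]
tool_pos [ 0.19795142 -0.48580947  0.22603019]
tool_rot [-1.71708095  1.56922552  1.81127394]
contact_force [ 0.45367068 -1.42246611  0.63146214]
torque [ 0.01711357 -0.06449566  0.01012818]
opening 0.09221502825797369
side {'fx': 369.54496556506695, 'fy': 369.54496556506695, 'cx': 319.4104102434721, 'cy': 203.52814050695713, 'k1': -0.08185410154818978, 'R': array([[-0.87821149, -0.47783569, -0.02043621],
       [-0.2867582 ,  0.56026615, -0.77709174],
       [ 0.38277188, -0.67659064, -0.62905547]]), 't': array([0.48775541, 0.2880802 , 0.93232776])}
top {'fx': 437.87770054893883, 'fy': 437.87770054893883, 'cx': 320.63766972773385, 'cy': 201.69651507513032, 'k1': -0.04673673745767176, 'R': array([[ 2.28991367e-02, -9.99730775e-01,  3.74247751e-03],
       [-9.87320315e-01, -2.32027324e-02, -1.57035758e-01],
       [ 1.57080316e-01, -9.90407850e-05, -9.87585826e-01]]), 't': array([-0.04405497,  0.59819029,  1.06488572])}
wrist {'fx': 296.44344889599967, 'fy': 296.44344889599967, 'cx': 319.4815333530996, 'cy': 205.0275953391414, 'k1': -0.051143546002979046, 'tool_from_camera': array([[-6.77732601e-04, -2.57453596e-01,  9.66290426e-01,
        -1.58280552e-01],
       [ 9.99999764e-01, -2.86507432e-04,  6.25039901e-04,
        -9.09675354e-04],
       [ 1.15930618e-04,  9.66290621e-01,  2.57453729e-01,
        -6.94627929e-02],
       [ 0.00000000e+00,  0.00000000e+00,  0.00000000e+00,
         1.00000000e+00]])}
```

View pics/side0.png

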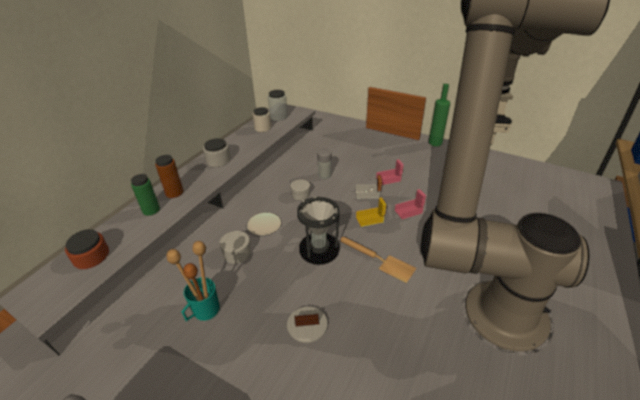

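View pics/top0.png

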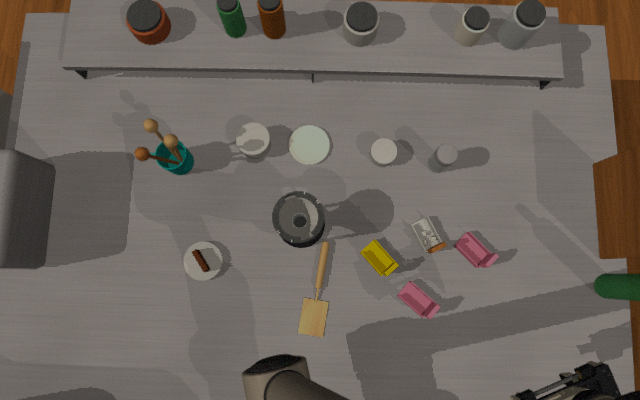

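View pics/wrist0.png

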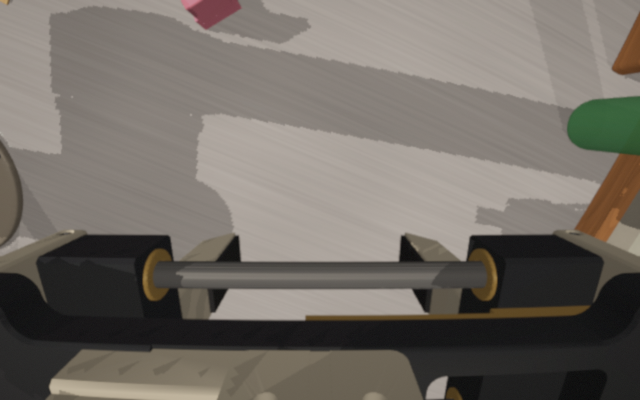

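```bash
cat > h.py <<'E'
import numpy as np, cv2
from scipy.spatial.transform import Rotation as Ro
from cell import robot
def pose():
    s=robot.observe(); return np.array(s['tool_pos']),Ro.from_euler('xyz',s['tool_rot']).as_matrix(),s
def rays(name,uv,ps=None):
    p=robot.camera_params(name); uv=np.atleast_2d(np.float64(uv))
    d=(uv-[p['cx'],p['cy']])/[p['fx'],p['fy']]
    x=d.copy()
    for _ in range(20): x=d/(1+p['k1']*(x**2).sum(1,keepdims=True))
    v=np.c_[x,np.ones(len(x))]
    if name=='wrist':
        T=p['tool_from_camera']; P,R=(ps or pose())[:2]
        return P+R@T[:3,3], v@(R@T[:3,:3]).T
    return -p['R'].T@p['t'], v@p['R']
def onz(name,uv,z,ps=None):
    c,v=rays(name,uv,ps); return c+v*((z-c[2])/v[:,2])[:,None]
def proj(name,X,ps=None):
    p=robot.camera_params(name); X=np.atleast_2d(X)
    if name=='wrist':
        T=p['tool_from_camera']; P,R=(ps or pose())[:2]
        c=((X-P)@R-T[:3,3])@T[:3,:3]
    else: c=X@p['R'].T+p['t']
    x=c[:,:2]/c[:,2:]; x=x*(1+p['k1']*(x**2).sum(1,keepdims=True))
    return x*[p['fx'],p['fy']]+[p['cx'],p['cy']]
def crop(src,dst,x,y,w,h,f):
    im=cv2.imread(src)[y:y+h,x:x+w]; cv2.imwrite(dst,cv2.resize(im,None,fx=f,fy=f,interpolation=cv2.INTER_CUBIC))
E
python3 - <<'E'
from h import *
crop('pics/top0.png','pics/ct1.png',170,170,150,110,5)
crop('pics/top0.png','pics/ct2.png',350,190,150,110,5)
for n,uv,z in [('mill',(299,219),.161),('lid',(203,261),.016),('scooph',(437,246),.072),('scoopc',(428,235),.02)]:
    print(n,onz('top',uv,z))
E
```

```text
mill [[0.54018393 0.01788834 0.161     ]]
lid [[0.44292481 0.26803276 0.016     ]]
scooph [[ 0.49172378 -0.31832199  0.072     ]]
scoopc [[ 0.5228522  -0.30934881  0.02      ]]
```

View pics/ct1.png

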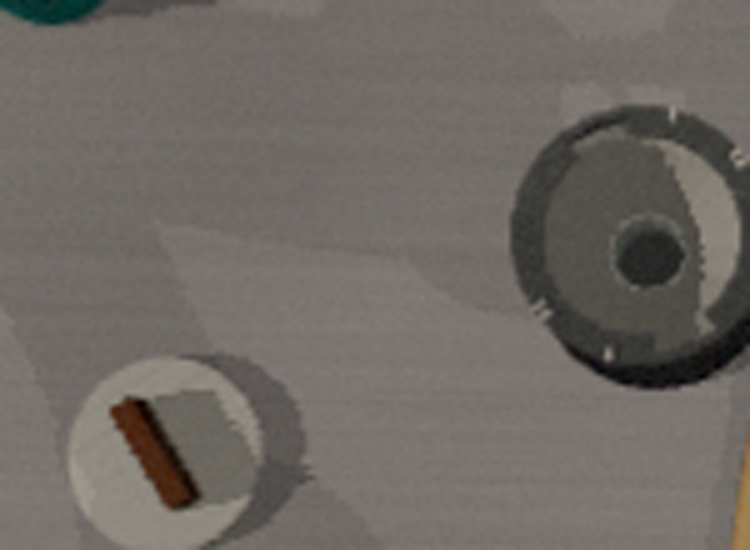

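View pics/ct2.png

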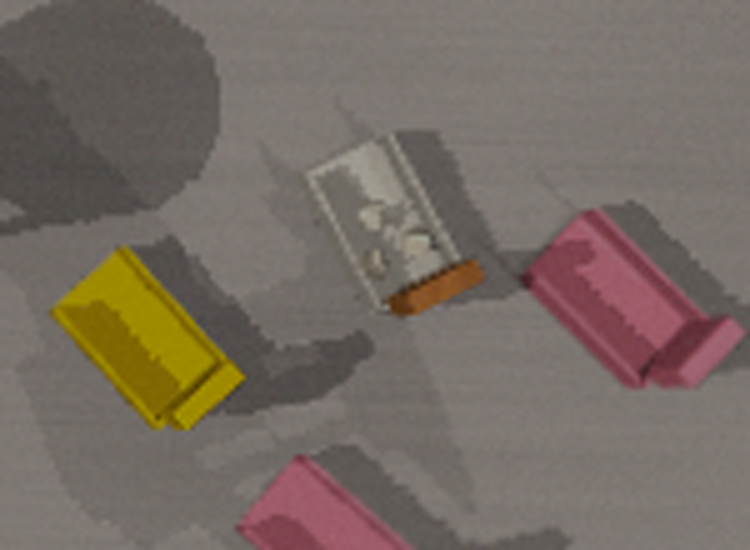

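```bash
cat >> h.py <<'E'
def goto(xyz,ydir=None):
    """print normalised row for target TCP xyz and desired tool-y heading (deg, mod 180)"""
    P,R,s=pose(); d=(np.array(xyz)-P)@R/0.4
    tw=0
    h=np.degrees(np.arctan2(R[1,1],R[0,1]))
    if ydir is not None:
        # twist about tool x (down): positive twist lowers heading
        tw=-(ydir-h); tw=(tw+90)%180-90
    print('row',np.round(d,4),'twist',round(tw/60,4),'deg',round(tw,2),'heading y',round(h,2),'q6',s['qpos'][5],'t',s['time'],'P',P.round(4))
    return d,tw
E
python3 - <<'E'
from h import *
P,R,s=pose(); print(R.round(3))
goto((.49,-.33,.25),117)
E
```

```text
[[-0.     0.377 -0.926]
 [ 0.001 -0.926 -0.377]
 [-1.    -0.001 -0.   ]]
row [-0.0592 -0.0857 -0.8231] twist -0.0806 deg -4.84 heading y -67.84 q6 -0.14602794967660895 t 0.15 P [ 0.198  -0.4859  0.2262]
```

>>> move_arm:
  increments:
    - [-0.06,-0.08,-0.8,-0.08]
    - [-0.06,-0.08,-0.8,-0.08]
    - [-0.06,-0.08,-0.8,-0.08]
    - [-0.06,-0.08,-0.8,-0.08]
    - [-0.06,-0.08,-0.8,-0.08]

```text
time: 0.78
tool_pos: [0.4751, -0.3393, 0.25]
tool_rot: [-0.184, 1.571, -2.855]
contact_force: [0.6, -0.6, -0.1]
opening: 0.0919
```

Run:
```python
from h import *
goto((.49,-.325,.27),117)
```

```text
row [-0.0501 -0.015  -0.0493] twist -0.0007 deg -0.04 heading y -63.04 q6 0.34904346899471467 t 0.775 P [ 0.4751 -0.3393  0.25  ]
```

Sign confirmed. Now a close look.

Run:
```python
from h import *
cv2.imwrite('pics/w1.png',robot.read_camera('wrist')[:,:,::-1])
```

```text
(no output)
```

View pics/w1.png

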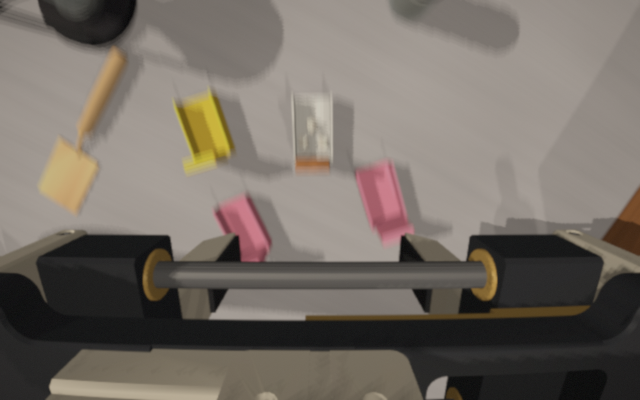

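```bash
cat > fs.py <<'E'
from h import *
import sys
def blob(im,lo,hi,box):
    hsv=cv2.cvtColor(im,cv2.COLOR_RGB2HSV); m=cv2.inRange(hsv,lo,hi)
    k=np.zeros_like(m); x0,y0,x1,y1=box; k[y0:y1,x0:x1]=255; m&=k
    n,l,st,c=cv2.connectedComponentsWithStats(m); i=1+st[1:,4].argmax(); 
    ys,xs=np.where(l==i); return np.c_[xs,ys].astype(float),st[i]
E
python3 - <<'E'
from fs import *
ps=pose(); print(ps[2]['qvel'].round(4),ps[0])
im=robot.read_camera('wrist')
cv2.imwrite('pics/w2.png',im[:,:,::-1]); crop('pics/w2.png','pics/w2c.png',270,70,90,120,5)
pts,st=blob(im,(3,120,60),(20,255,255),(280,140,350,190)); print(st)
W=onz('wrist',pts+0,.072,ps)[:,:2]; 
r=cv2.minAreaRect(W.astype(np.float32)*1000); print(r, W.mean(0))
# trough rough: bottom of nose corners
E
```

```text
[-0.0744 -0.038   0.0877 -0.0153 -0.0248 -0.1526] [ 0.48114651 -0.33489592  0.25028165]
[297 170  33  13 415]
((490.880859375, -320.82244873046875), (13.876562118530273, 36.82709503173828), 27.20431900024414) [ 0.49089798 -0.32095784]
```

View pics/w2c.png

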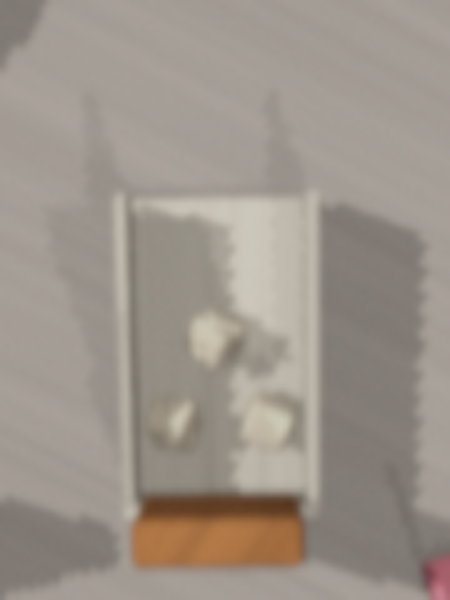

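Run:
```python
from h import *
goto((.4905,-.321,.12),117.2)
```

```text
row [ 0.3246 -0.0211 -0.0449] twist 0.002 deg 0.12 heading y -62.68 q6 0.34774649369187727 t 0.875 P [ 0.4782 -0.3369  0.2498]
```

>>> move_arm:
  increments:
    - [0.15,-0.023,-0.036,0]
    - [0.3,-0.023,-0.036,0]
    - [0.4,-0.023,-0.036,0]
    - [0.4,-0.023,-0.036,0]
  gripper: 0.35

```text
time: 1.38
tool_pos: [0.4801, -0.3245, 0.0869]
tool_rot: [-1.174, 1.563, 2.438]
contact_force: [0.6, -0.5, 0.0]
opening: 0.0606
```

Run:
```python
from h import *
goto((.4905,-.321,.038),117.2)
ps=pose(); im=robot.read_camera('wrist'); cv2.imwrite('pics/w3.png',im[:,:,::-1])
```

```text
row [ 0.1222  0.0048 -0.0274] twist -0.0042 deg -0.25 heading y -63.05 q6 0.3741617591631375 t 1.375 P [ 0.4801 -0.3245  0.0869]
```

View pics/w3.png

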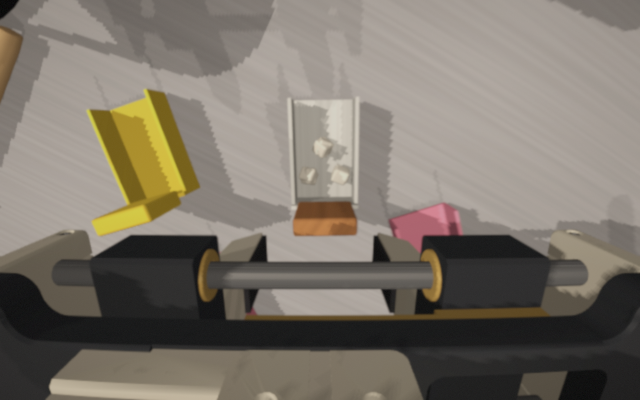

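Run:
```python
from fs import *
goto((.4905,-.321,.038),117.2)
ps=pose(); im=robot.read_camera('wrist'); cv2.imwrite('pics/w4.png',im[:,:,::-1])
print(ps[2]['qvel'].round(3))
pts,st=blob(im,(3,120,50),(20,255,255),(280,190,370,240)); print(st)
W=onz('wrist',pts,.072,ps)[:,:2]; r=cv2.minAreaRect(W.astype(np.float32)*1000); print(r)
crop('pics/w4.png','pics/w4c.png',270,180,110,70,6)
goto((.4905,-.321,.038),117.2)
```

```text
row [ 0.1287 -0.0002 -0.0254] twist -0.0043 deg -0.26 heading y -63.06 q6 0.3742155090849281 t 1.425 P [ 0.4816 -0.3258  0.0895]
[ 0.    -0.047 -0.05   0.001  0.006  0.001]
[ 291  202   62   33 1863]
((494.43243408203125, -319.71826171875), (20.823474884033203, 38.357322692871094), 26.986051559448242)
row [ 0.1328 -0.0035 -0.0239] twist -0.0043 deg -0.26 heading y -63.06 q6 0.3742684549617198 t 1.475 P [ 0.4826 -0.3266  0.0911]
```

View pics/w4c.png

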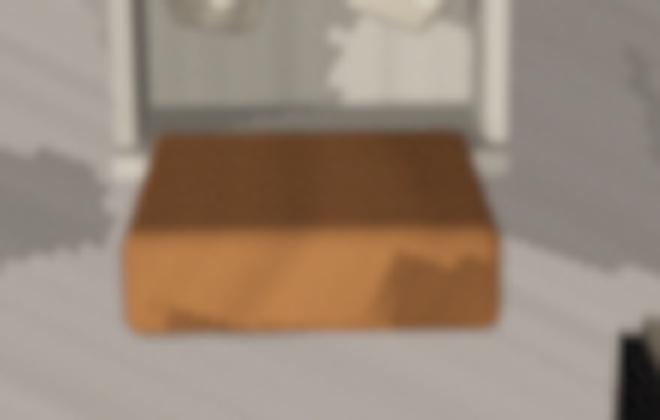

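Run:
```python
from fs import *
ps=pose()
print(onz('wrist',[(322,226.8),(290.5,226),(353,226),(321.5,218),(321.5,235)],.072,ps))
goto((.4905,-.321,.038),117.2)
```

```text
[[ 0.49010533 -0.32367453  0.072     ]
 [ 0.48157424 -0.3056922   0.072     ]
 [ 0.49943561 -0.34090926  0.072     ]
 [ 0.49514942 -0.32074552  0.072     ]
 [ 0.48505011 -0.32589989  0.072     ]]
row [ 0.1328 -0.0035 -0.0239] twist -0.0043 deg -0.26 heading y -63.06 q6 0.3742684549617198 t 1.475 P [ 0.4826 -0.3266  0.0911]
```

>>> move_arm:
  increments:
    - [0.04,0,-0.01,0]
    - [0.08,0,-0.01,0]
    - [0.125,0,-0.01,0]
    - [0.125,0,-0.01,0]

```text
time: 1.98
tool_pos: [0.4849, -0.3232, 0.0384]
tool_rot: [-1.163, 1.568, 2.449]
contact_force: [-0.4, 0.5, 0.5]
opening: 0.0595
```

Run:
```python
from h import *
goto((.490,-.3235,.038),117.0); print(pose()[2]['contact_force'],pose()[2]['qvel'].round(3))
```

```text
row [ 0.0009  0.0064 -0.0111] twist -0.0005 deg -0.03 heading y -63.03 q6 0.38082265244843855 t 1.975 P [ 0.4849 -0.3232  0.0384]
[-0.42680179  0.51588738  0.53141805] [ 0.002 -0.029 -0.026  0.003  0.019 -0.002]
```

>>> move_arm:
  increments:
    - [0,0.004,-0.008,0]
    - [0,0.004,-0.008,0]

```text
time: 2.22
tool_pos: [0.4901, -0.3244, 0.0408]
tool_rot: [1.948, 1.569, -0.723]
contact_force: [-0.2, -0.6, -0.9]
opening: 0.0594
```

>>> move_arm:
  increments:
    - [0,0,0,0]
    - [0,0,0,0]
    - [0,0,0,0]
  gripper: 1
  squeeze: 30

```text
time: 2.6
tool_pos: [0.4893, -0.324, 0.0402]
tool_rot: [1.542, 1.571, -1.129]
contact_force: [-0.3, -0.2, 0.6]
opening: 0.0399
```

Run:
```python
from h import *
goto((.490,-.3235,.038),117.0); print(pose()[2]['contact_force'],pose()[2]['opening'])
```

```text
row [ 0.0055 -0.0003 -0.0021] twist -0.0007 deg -0.04 heading y -63.04 q6 0.3849877583644421 t 2.6 P [ 0.4893 -0.324   0.0402]
[-0.34194304 -0.2276659   0.59402607] 0.0398621443199316
```

Run:
```python
from h import *
im=cv2.imread('pics/top0.png')
crop('pics/top0.png','pics/mill0.png',262,182,76,76,8)
a=onz('top',[(304.6,192.8),(291.6,240.8),(318,201.5),(278.2,231.8)],.164)
print(a, (a[0]+a[1])/2,(a[2]+a[3])/2)
for v in (a[0]-a[1],a[2]-a[3]): print(np.degrees(np.arctan2(v[1],v[0])),np.linalg.norm(v)/2)
```

```text
[[ 0.60014965  0.00682963  0.164     ]
 [ 0.49033065  0.0328177   0.164     ]
 [ 0.58080761 -0.02415913  0.164     ]
 [ 0.50980105  0.06358157  0.164     ]] [0.54524015 0.01982367 0.164     ] [0.54530433 0.01971122 0.164     ]
-13.313813906473996 0.05642603947917272
-51.01753765242851 0.05643660866544596
```

View pics/mill0.png

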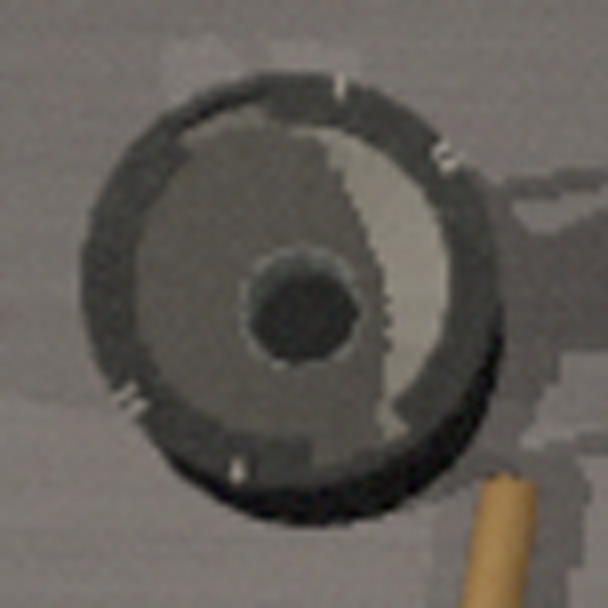

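>>> move_arm:
  increments:
    - [-0.05,0,0,0]
    - [-0.15,0,0,0]
    - [-0.27,0,0,0]
    - [-0.4,0,0,0]
    - [-0.5,0,0,0]

```text
time: 3.22
tool_pos: [0.4894, -0.324, 0.2422]
tool_rot: [1.887, 1.569, -0.784]
contact_force: [0.3, -0.9, -1.6]
opening: 0.04
```

Run:
```python
from h import *
goto((.4917,-.0075,.24),117.0); s=pose()[2];print(s['contact_force'],s['opening'])
im=robot.read_camera('wrist'); cv2.imwrite('pics/w5.png',im[:,:,::-1])
```

```text
row [ 0.0045 -0.7027 -0.364 ] twist -0.0006 deg -0.04 heading y -63.04 q6 0.38489998457341734 t 3.225 P [ 0.4894 -0.324   0.2422]
[ 0.26184072 -0.87692043 -1.57501139] 0.03995347766553562
```

View pics/w5.png

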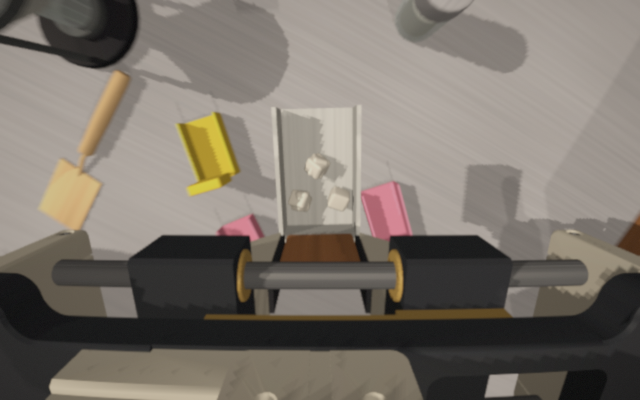

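>>> move_arm:
  increments:
    - [0,-0.03,-0.015,0]
    - [0,-0.09,-0.045,0]
    - [0,-0.17,-0.085,0]
    - [0,-0.25,-0.13,0]
    - [0,-0.33,-0.17,0]

```text
time: 3.9
tool_pos: [0.4889, -0.1731, 0.2379]
tool_rot: [-1.012, 1.567, 2.601]
contact_force: [0.8, -0.4, -1.0]
opening: 0.0399
```

>>> move_arm:
  increments:
    - [0,-0.09,-0.045,0]
    - [0,-0.19,-0.095,0]
    - [0,-0.28,-0.145,0]
    - [0,-0.34,-0.175,0]
    - [0,-0.37,-0.19,0]

```text
time: 4.53
tool_pos: [0.4894, -0.0072, 0.2384]
tool_rot: [-0.659, 1.567, 2.955]
contact_force: [1.4, -0.6, -2.4]
opening: 0.0397
```

Run:
```python
from h import *
goto((.4917,-.0075,.24),117.0); s=pose()[2];print(s['contact_force'],s['opening'])
ps=pose();im=robot.read_camera('wrist'); cv2.imwrite('pics/w6.png',im[:,:,::-1])
im=robot.read_camera('side'); cv2.imwrite('pics/s6.png',im[:,:,::-1]); crop('pics/s6.png','pics/s6c.png',260,130,130,130,5)
```

```text
row [-0.004   0.0033 -0.0048] twist 0.0012 deg 0.07 heading y -62.93 q6 0.9267757689424522 t 4.525 P [ 0.4894 -0.0072  0.2384]
[ 1.39746637 -0.56544303 -2.42849225] 0.03974081978358649
```

View pics/w6.png

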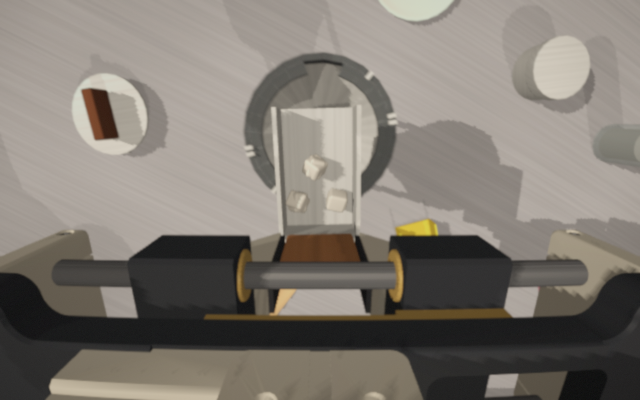

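View pics/s6c.png

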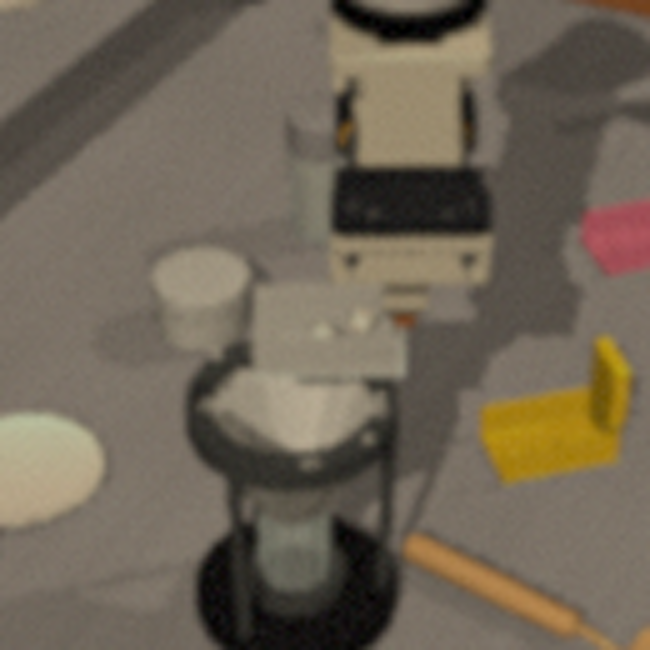

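Run:
```python
from h import *
ps=pose()
a=onz('wrist',[(391,119),(249,151),(370,75)],.164,ps); print(a)
m=(a[0]+a[1])/2; print(m,np.linalg.norm(a[0]-a[1])/2, np.degrees(np.arctan2(*(a[0]-a[1])[1::-1])), np.degrees(np.arctan2(*(a[2]-m)[1::-1])))
n=np.array([np.cos(np.radians(27)),np.sin(np.radians(27))])
print('s',(ps[0][:2]-[.5452,.0197])@n,'lat',(ps[0][:2]-[.5452,.0197])@[-n[1],n[0]],ps[0])
```

```text
[[ 0.58114384 -0.02149882  0.164     ]
 [ 0.50990691  0.06490316  0.164     ]
 [ 0.60123444  0.00808449  0.164     ]]
[0.54552538 0.02170217 0.164     ] 0.055991073718688146 -50.49500993143279 -13.736183775257215
s -0.06173675732496601 lat 0.00046073796576857613 [ 0.48998298 -0.00791738  0.23895413]
```

>>> move_arm:
  increments:
    - [0,0,-0.03,0]
    - [0,0,-0.06,0]
    - [0,0,-0.06,0]

```text
time: 5.0
tool_pos: [0.513, 0.0015, 0.2396]
tool_rot: [0.113, 1.571, -2.558]
contact_force: [0.2, -0.7, -0.9]
opening: 0.0398
```

>>> move_arm:
  increments:
    - [0,0,0,0]
    - [0,0,0,0]
  squeeze: 8

```text
time: 5.25
tool_pos: [0.512, 0.0015, 0.2399]
tool_rot: [0.003, 1.571, -2.669]
contact_force: [0.3, 0.4, -0.6]
opening: 0.0402
```

```bash
cat >> h.py <<'E'
def sl():
    n=np.array([np.cos(np.radians(27)),np.sin(np.radians(27))]); P,R,s=pose()
    print('s',((P[:2]-[.5453,.0203])@n).round(4),'lat',((P[:2]-[.5453,.0203])@[-n[1],n[0]]).round(4),'pivh',(P[2]+.019).round(4),s['contact_force'].round(2),s['opening'],s['time'])
E
cat > snap.py <<'E'
import sys; from h import *
sl()
t=sys.argv[1]
for n in sys.argv[2:]:
    cv2.imwrite(f'pics/{n}{t}.png',robot.read_camera(n)[:,:,::-1])
    if n=='side': crop(f'pics/{n}{t}.png',f'pics/{n}{t}c.png',260,130,130,130,5)
E
python3 snap.py 7 side
```

```text
s -0.0382 lat -0.0016 pivh 0.2589 [ 0.25  0.4  -0.6 ] 0.040230934116817406 5.25
```

View pics/side7c.png

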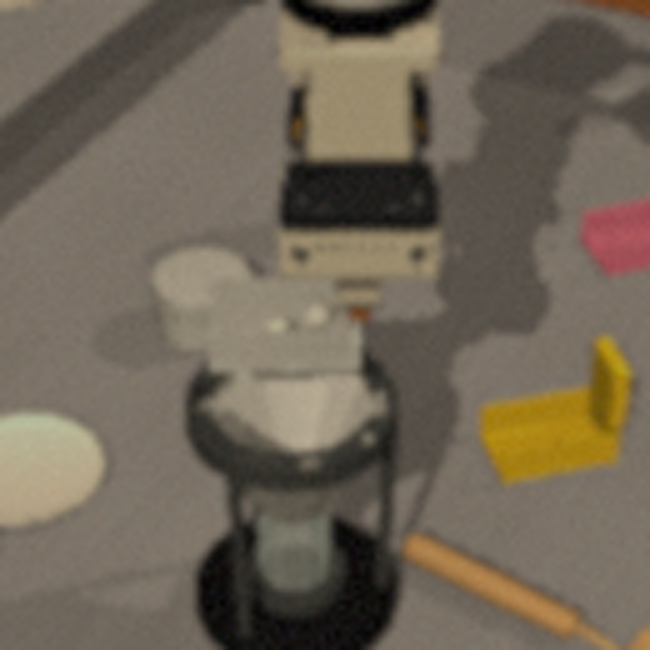

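Still level at 8 N. Go to 3 N.

>>> move_arm:
  increments:
    - [0,0,0,0]
    - [0,0,0,0]
    - [0,0,0,0]
  squeeze: 3

```text
time: 5.68
tool_pos: [0.5121, 0.0017, 0.24]
tool_rot: [1.78, 1.571, -0.891]
contact_force: [0.2, -0.5, -1.3]
opening: 0.0396
```

```bash
python3 snap.py 8 side
```

```text
s -0.038 lat -0.0015 pivh 0.259 [ 0.18 -0.5  -1.31] 0.03956387311411319 5.675
```

View pics/side8c.png

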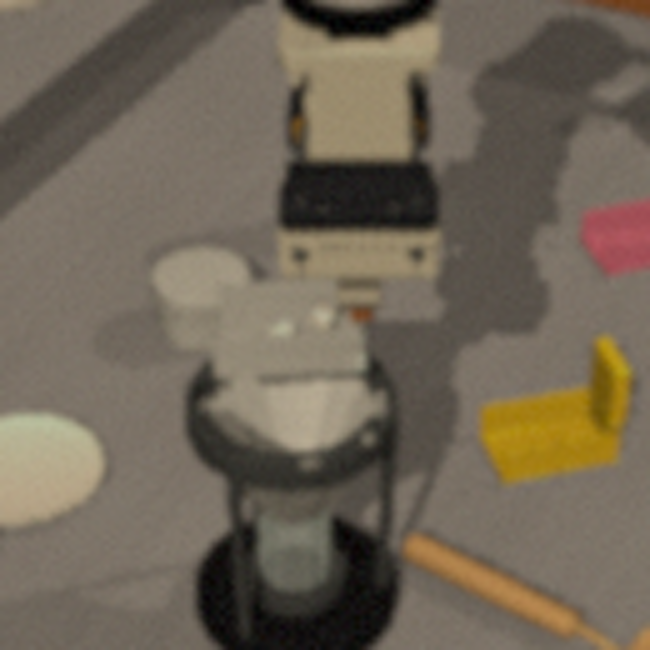

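>>> move_arm:
  increments:
    - [-0.12,0,-0.05,0]
    - [-0.1,0,-0.05,0]
    - [-0.07,0,-0.03,0]
    - [-0.04,0,-0.02,0]
    - [0,0,0,0]

```text
time: 6.35
tool_pos: [0.5119, 0.0017, 0.239]
tool_rot: [0.713, 1.571, -1.958]
contact_force: [0.1, -1.0, -1.2]
opening: 0.0402
```

```bash
python3 snap.py 9 side
```

```text
s -0.0382 lat -0.0014 pivh 0.258 [ 0.15 -0.99 -1.16] 0.0402121798163323 6.35
```

View pics/side9c.png

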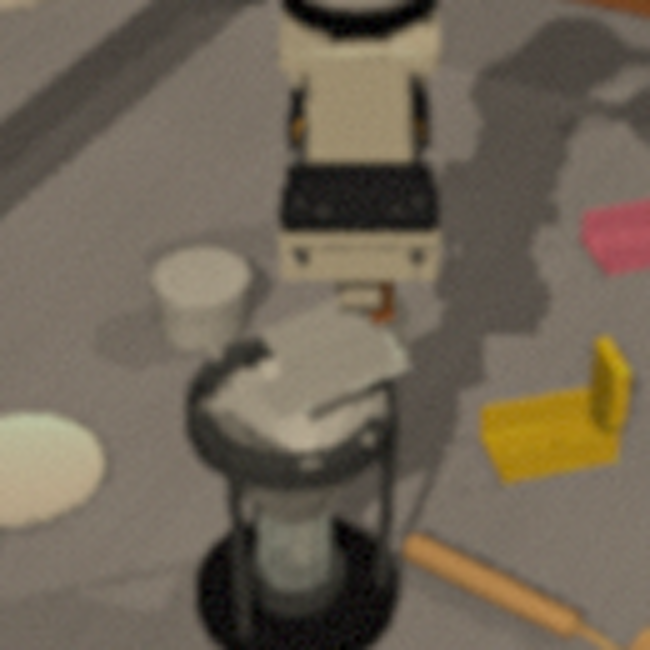

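>>> move_arm:
  increments:
    - [0.0,0,-0.03,0]
    - [0.03,0,-0.06,0]
    - [0.06,0,-0.07,0]
    - [0.06,0,-0.07,0]

```text
time: 6.9
tool_pos: [0.5368, 0.0149, 0.2143]
tool_rot: [-0.538, 1.568, 3.075]
contact_force: [0.5, 0.3, -0.9]
opening: 0.0399
```

```bash
python3 snap.py 10 side top; python3 -c "
from h import *; crop('pics/top10.png','pics/top10c.png',262,182,76,76,8)"
```

```text
s -0.01 lat -0.001 pivh 0.2333 [ 0.47  0.25 -0.94] 0.03987208671036577 6.9
```

View pics/side10c.png

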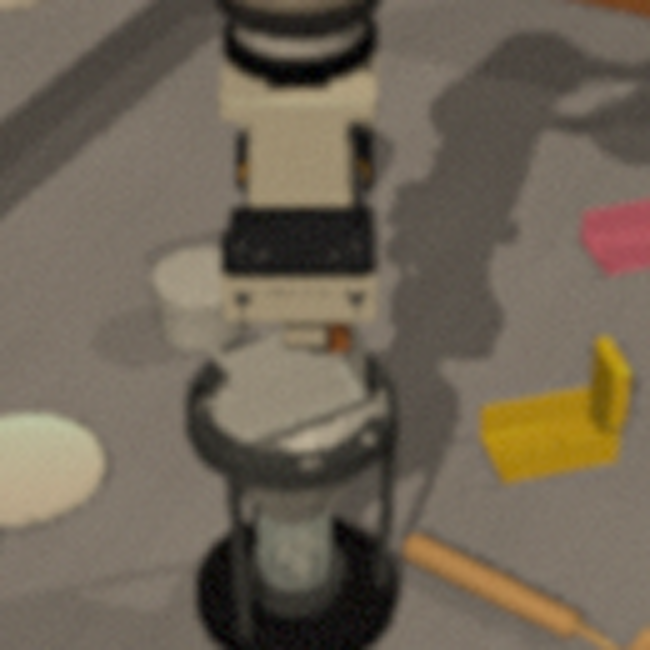

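View pics/top10c.png

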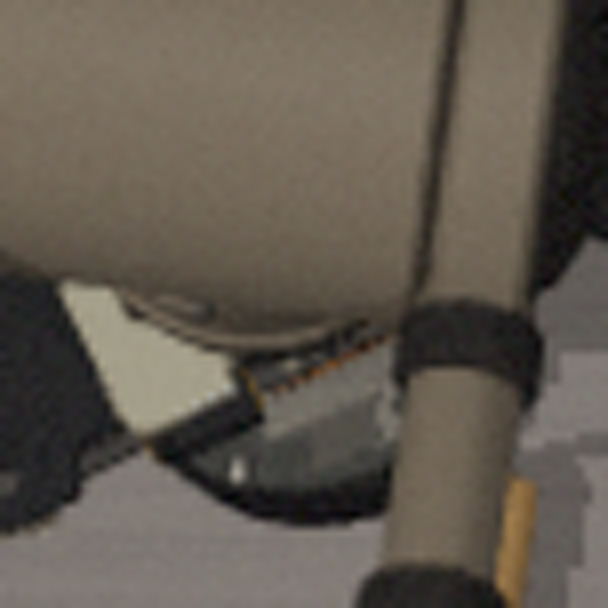

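>>> move_arm:
  increments:
    - [-0.005,0,-0.02,0]
    - [-0.012,0,-0.04,0]
    - [-0.02,0,-0.06,0]
    - [-0.025,0,-0.075,0]
    - [-0.025,0,-0.075,0]

```text
time: 7.62
tool_pos: [0.5644, 0.0283, 0.2259]
tool_rot: [2.481, 1.57, -0.19]
contact_force: [0.1, -0.6, 0.1]
opening: 0.0403
```

```bash
python3 snap.py 11 side wrist
```

```text
s 0.0206 lat -0.0015 pivh 0.2449 [ 0.11 -0.61  0.07] 0.04033820688697545 7.625
```

View pics/side11c.png

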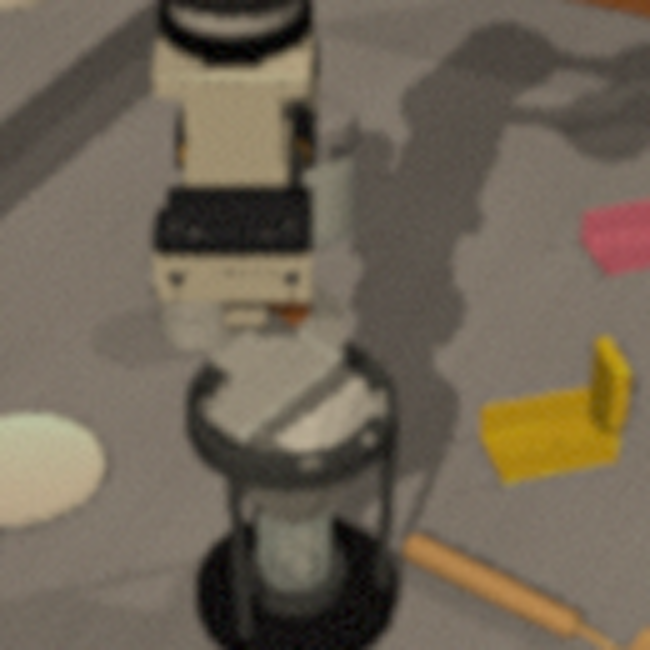

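View pics/wrist11.png

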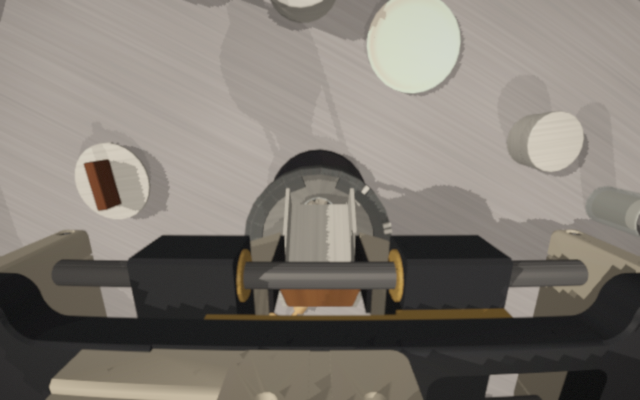

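```bash
python3 -c "
from h import *; crop('pics/wrist11.png','pics/w11c.png',240,140,160,120,5); crop('pics/side11.png','pics/s11d.png',295,200,60,60,10)"
```

```text
(no output)
```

View pics/w11c.png

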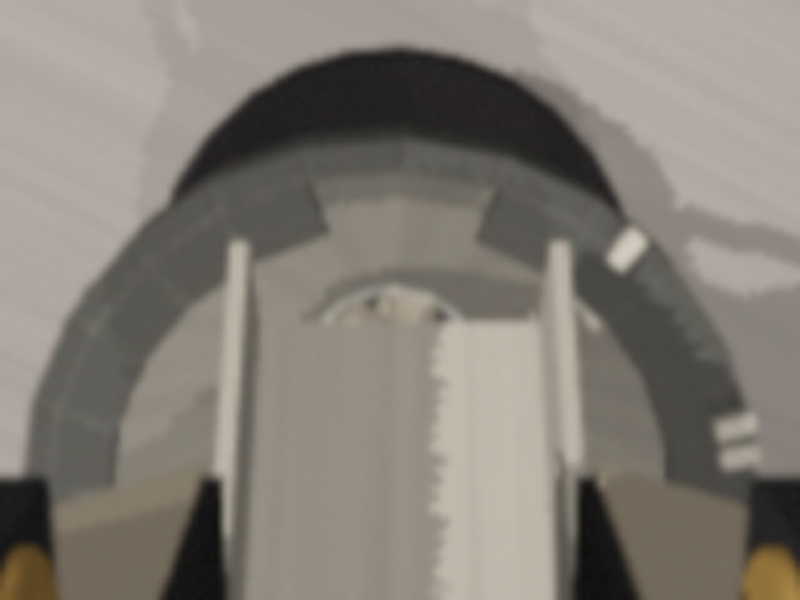

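View pics/s11d.png

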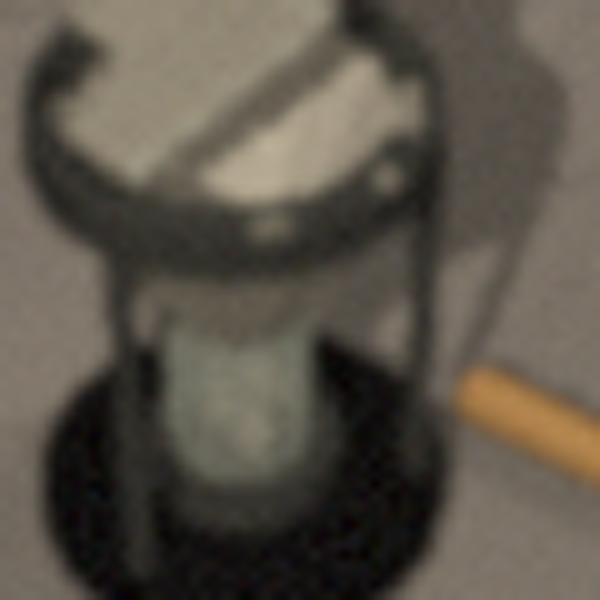

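>>> move_arm:
  increments:
    - [0,0,0.04,0]
    - [0,0,0.09,0]
    - [0,0,0.14,0]
    - [0,0,0.19,0]
    - [0,0,0.25,0]

```text
time: 8.35
tool_pos: [0.4741, -0.0176, 0.2258]
tool_rot: [2.27, 1.57, -0.401]
contact_force: [0.4, 0.1, -0.8]
opening: 0.0397
```

```bash
python3 snap.py 12 side
```

```text
s -0.0807 lat -0.0015 pivh 0.2448 [ 0.43  0.09 -0.77] 0.03973951584600544 8.35
```

View pics/side12c.png

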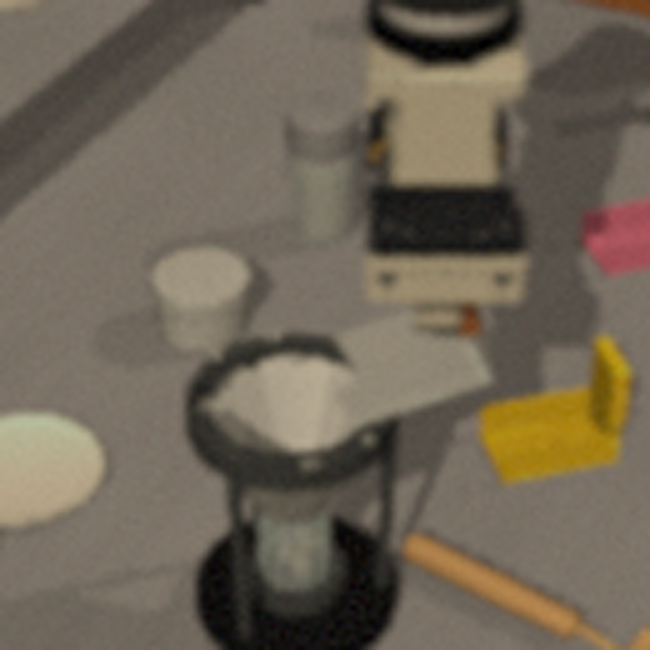

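>>> move_arm:
  increments:
    - [0.015,0,0,0]
    - [0.03,0,0,0]
    - [0.045,0,0,0]
    - [0.057,0,0,0]
    - [0.057,0,0,0]

```text
time: 9.02
tool_pos: [0.4748, -0.017, 0.2024]
tool_rot: [-0.826, 1.57, 2.786]
contact_force: [-0.3, 0.5, -0.8]
opening: 0.0151
```

>>> move_arm:
  increments:
    - [0,0,0,0]
    - [0,0,0,0]
  squeeze: 30

```text
time: 9.28
tool_pos: [0.4749, -0.0173, 0.2033]
tool_rot: [2.415, 1.57, -0.256]
contact_force: [0.2, -0.1, -0.3]
opening: 0.0007
```

```bash
python3 snap.py 13 side wrist
```

```text
s -0.0798 lat -0.0015 pivh 0.2223 [ 0.23 -0.12 -0.31] 0.000659862219394387 9.275
```

View pics/side13c.png

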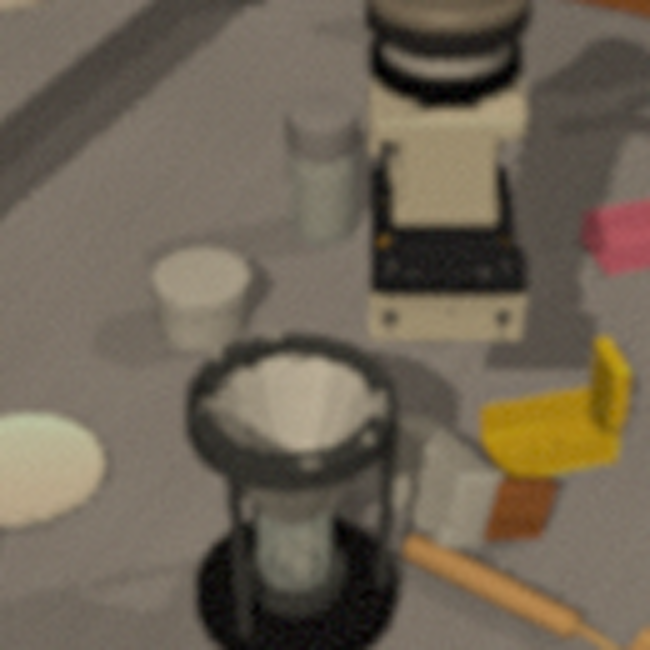

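View pics/wrist13.png

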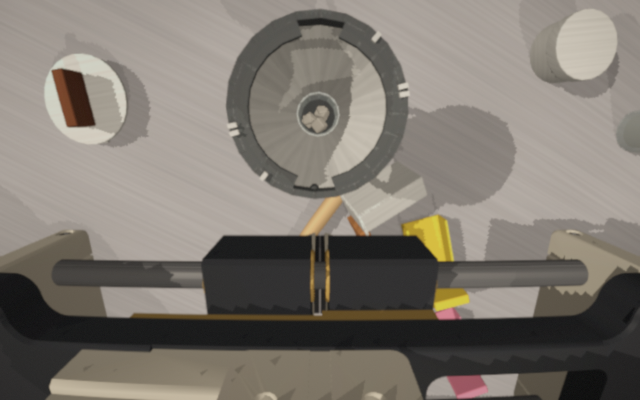

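>>> move_arm:
  increments:
    - [-0.1,0,0.05,0]
    - [-0.2,0,0.1,0]
    - [-0.25,0,0.2,0]
    - [-0.25,0,0.3,0]
    - [-0.25,0,0.35,0]
  gripper: 0

```text
time: 10.0
tool_pos: [0.3486, -0.0812, 0.3037]
tool_rot: [2.035, 1.569, -0.637]
contact_force: [-0.4, -0.2, -0.7]
opening: 0.0457
```

```bash
python3 snap.py 14 side wrist top;  python3 -c "
from h import *; crop('pics/top14.png','pics/top14c.png',262,182,140,120,5)"
```

```text
s -0.2214 lat -0.0011 pivh 0.3227 [-0.39 -0.22 -0.73] 0.045679483604726207 10.0
```

View pics/side14c.png

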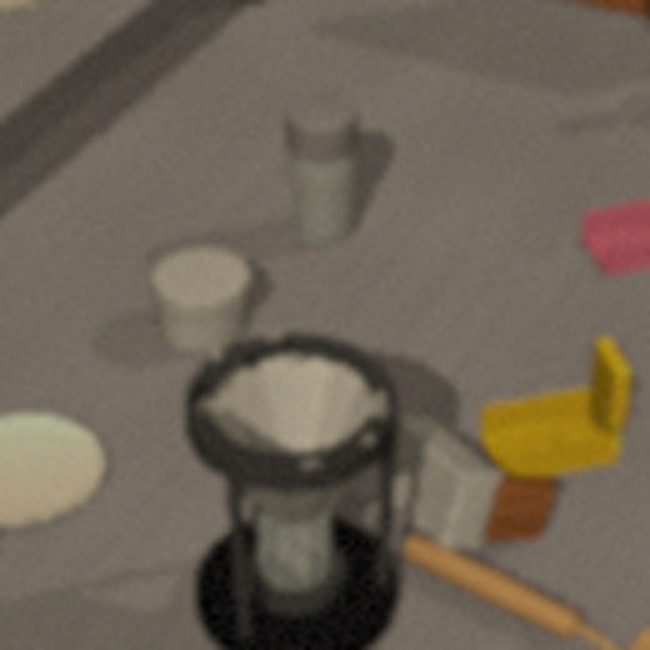

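View pics/wrist14.png

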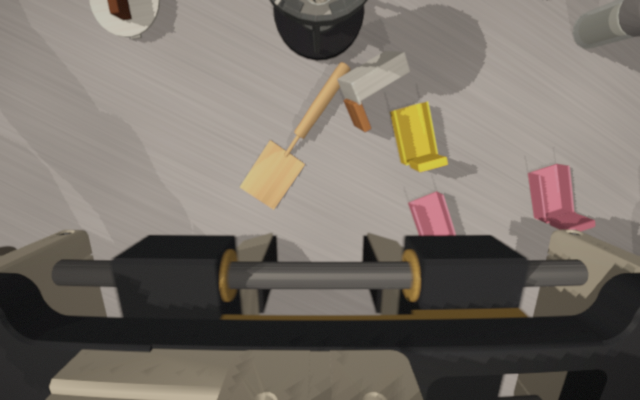

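View pics/top14c.png

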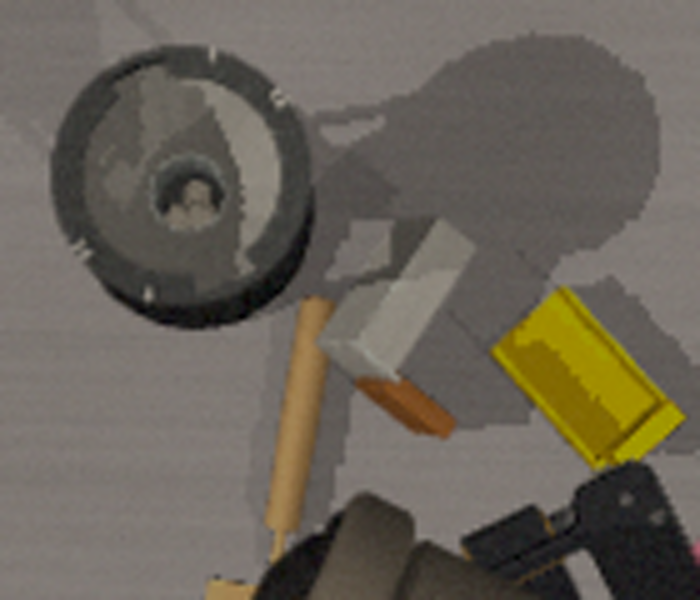

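Run:
```python
from h import *
print(onz('top',[(342,248),(262+430/5,182+420/5)],.025))
c=onz('top',[(342,248)],.03)[0]
goto((c[0]-.02,c[1],.25),117)
```

```text
[[ 0.48431662 -0.08738806  0.025     ]
 [ 0.4391484  -0.10332742  0.025     ]]
row [ 0.1344  0.1427 -0.2478] twist -0.0022 deg -0.13 heading y -63.13 q6 0.6597934515556194 t 10.15 P [ 0.3498 -0.081   0.3036]
```

>>> move_arm:
  increments:
    - [0.03,0.035,-0.06,0]
    - [0.06,0.07,-0.12,0]
    - [0.09,0.11,-0.18,0]
    - [0.12,0.14,-0.24,0]
    - [0.12,0.14,-0.24,0]

```text
time: 10.78
tool_pos: [0.4621, -0.0865, 0.2536]
tool_rot: [-0.892, 1.568, 2.721]
contact_force: [-0.5, 0.6, 0.1]
opening: 0.0915
```

```bash
python3 snap.py 15 wrist;  python3 -c "
from h import *; crop('pics/wrist15.png','pics/w15c.png',220,90,180,150,4)"
```

```text
s -0.1226 lat -0.0573 pivh 0.2726 [-0.49  0.6   0.1 ] 0.09154156141864243 10.775
```

View pics/wrist15.png

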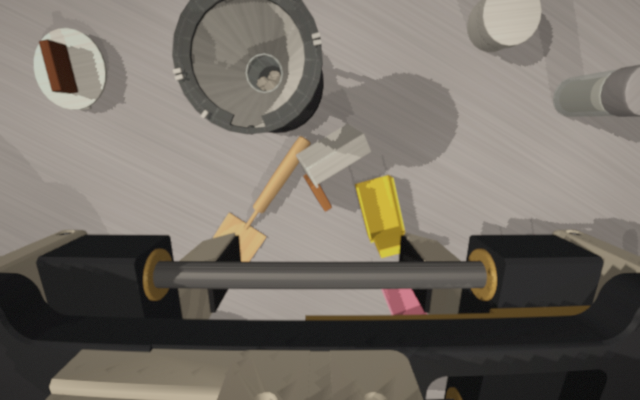

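View pics/w15c.png

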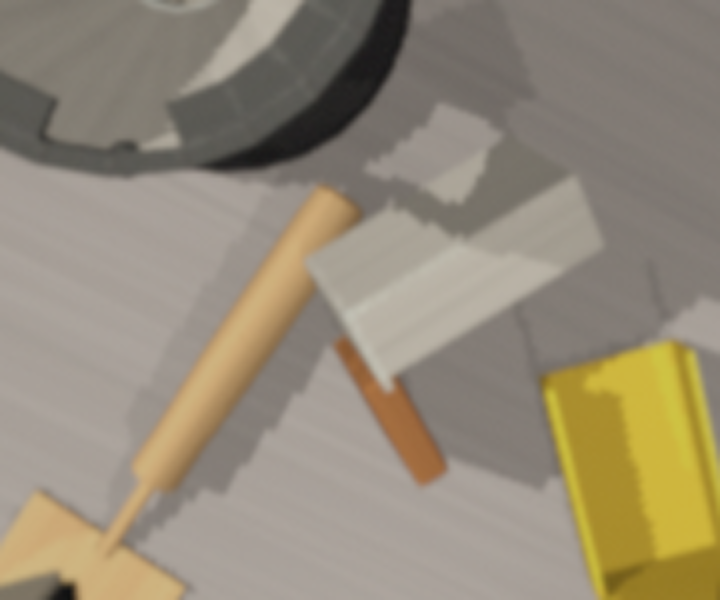

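Run:
```python
from fs import *
ps=pose(); im=cv2.imread('pics/wrist15.png')[:,:,::-1].copy()
ps=pose(); im=robot.read_camera('wrist')
pts,st=blob(im,(5,140,60),(16,255,255),(295,170,340,215)); print(st,ps[2]['qvel'].round(3))
W=onz('wrist',pts,.045,ps)[:,:2]
r=cv2.minAreaRect((W*1000).astype(np.float32)); print(r,cv2.boxPoints(r))
# wall top-face corners
c=np.array([(355,300),(390,388),(603,245),(575,180)])/4.+[220,90]
print(onz('wrist',c,.05,ps))
cv2.imwrite('pics/w16.png',im[:,:,::-1]);crop('pics/w16.png','pics/w16c.png',280,120,110,100,7)
```

```text
[305 175  26  34 224] [-0.011 -0.038  0.018 -0.002  0.008 -0.005]
((451.20721435546875, -88.53475952148438), (50.985042572021484, 10.254465103149414), 57.217403411865234) [[ 433.09357  -107.19096 ]
 [ 441.71484  -112.74327 ]
 [ 469.32086   -69.878555]
 [ 460.6996    -64.32625 ]]
[[ 0.47558963 -0.06337744  0.05      ]
 [ 0.45600296 -0.08533105  0.05      ]
 [ 0.52468261 -0.12275188  0.05      ]
 [ 0.53763084 -0.10584355  0.05      ]]
```

View pics/w16c.png

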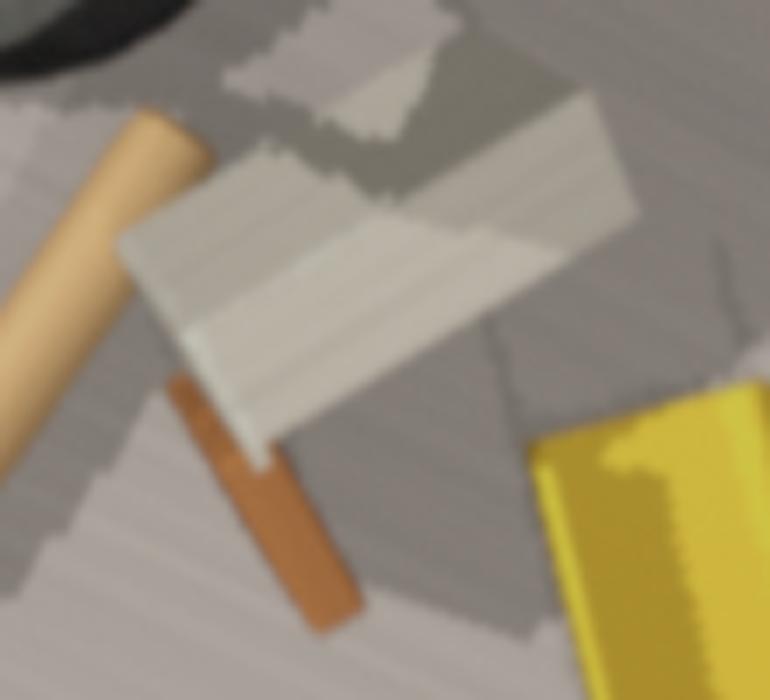

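Run:
```python
from h import *
ps=pose()
f=lambda x,y:(x/7+280,y/7+120)
e=onz('wrist',[f(325,635),f(365,605),f(275,470),f(210,440)],.043,ps); print(e[:,:2])
end=(e[0]+e[1])[:2]/2; u=np.array([np.cos(np.radians(58)),np.sin(np.radians(58))])
g=end+.013*u; print(end,g)
goto((g[0],g[1],.10),-32); print(ps[2]['qpos'])
```

```text
[[ 0.43166743 -0.11075427]
 [ 0.44015097 -0.11469166]
 [ 0.4552512  -0.08832539]
 [ 0.45484035 -0.07532631]]
[ 0.4359092  -0.11272297] [ 0.44279815 -0.10169834]
row [0.3872 0.0133 0.057 ] twist -0.5164 deg -30.99 heading y -62.99 q6 0.7499241238863826 t 10.875 P [ 0.4608 -0.0866  0.2549]
[-3.49426801e-01  2.16748632e-01  1.61903559e+00 -1.03978311e-04
  1.30697505e+00  7.49924124e-01]
```

>>> move_arm:
  increments:
    - [0.08,0.003,0.014,-0.13]
    - [0.16,0.007,0.03,-0.27]
    - [0.24,0.01,0.045,-0.4]
    - [0.32,0.013,0.057,-0.516]
    - [0.35,0.013,0.057,-0.516]
  gripper: 0.66

```text
time: 11.5
tool_pos: [0.4418, -0.1019, 0.1146]
tool_rot: [-1.353, 1.569, 2.798]
contact_force: [0.2, -0.0, 0.1]
opening: 0.0464
```

```bash
python3 snap.py 17 wrist side
python3 - <<'E'
from h import *
crop('pics/side17.png','pics/s17c.png',320,190,80,60,9)
goto((.4428,-.1017,.10),-32)
E
```

```text
s -0.1477 lat -0.0619 pivh 0.1336 [ 0.18 -0.05  0.05] 0.04639787847959079 11.5
row [ 0.0377  0.0002 -0.0008] twist -0.004 deg -0.24 heading y -32.24 q6 0.16726780596703794 t 11.6 P [ 0.4426 -0.1019  0.1151]
```

View pics/wrist17.png

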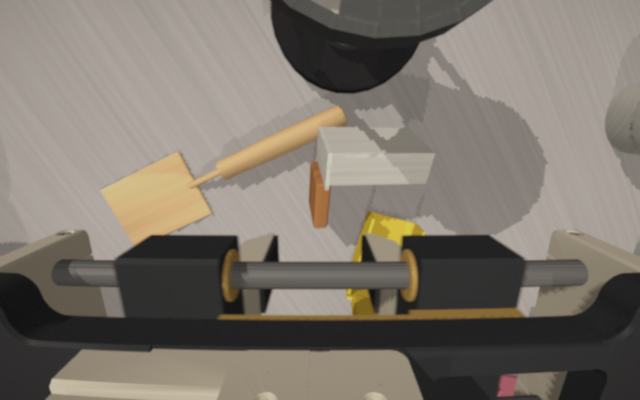

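View pics/s17c.png

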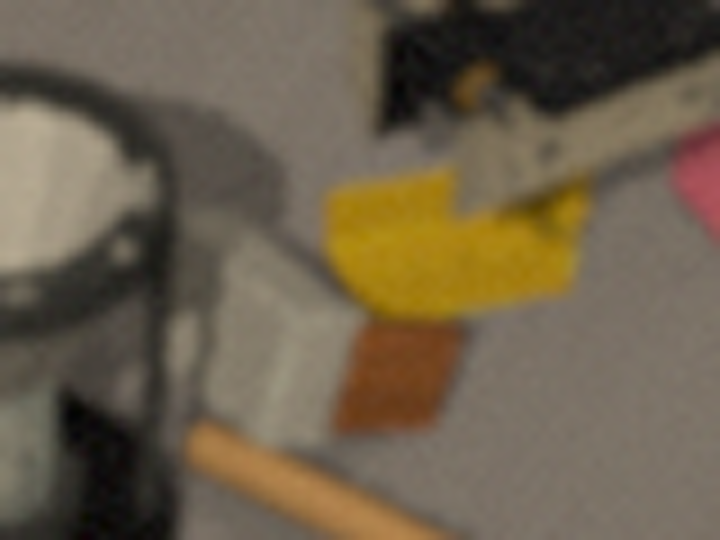

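Run:
```python
from fs import *
crop('pics/wrist17.png','pics/w17c.png',290,150,90,85,8)
```

```text
(no output)
```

View pics/w17c.png

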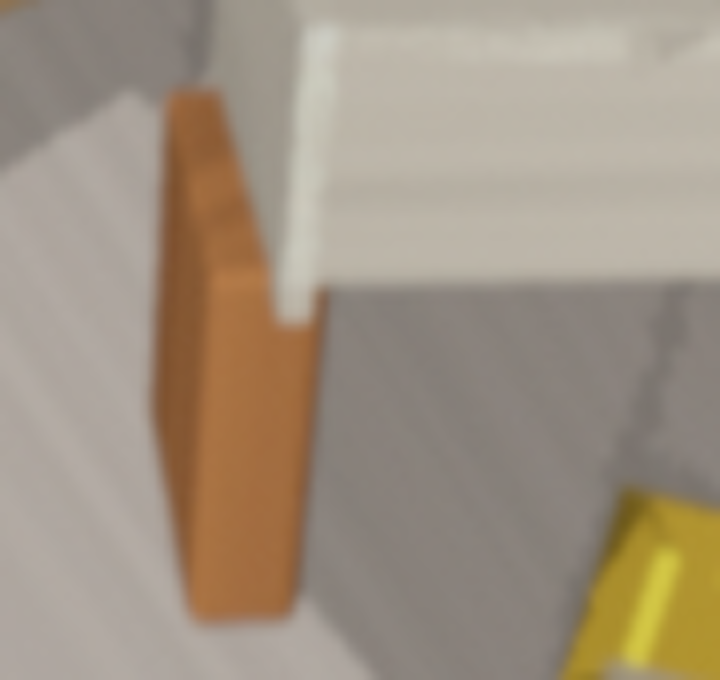

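Run:
```python
from fs import *
ps=pose()
g=onz('wrist',[(290+252/8,150+505/8)],.042,ps)[0]; print(g)
goto((g[0],g[1],.012),-32)
```

```text
[ 0.44432192 -0.10142416  0.042     ]
row [ 0.2577  0.0032 -0.0034] twist -0.004 deg -0.24 heading y -32.24 q6 0.16726780596703794 t 11.6 P [ 0.4426 -0.1019  0.1151]
```

>>> move_arm:
  increments:
    - [0.06,0.003,-0.003,0]
    - [0.12,0.003,-0.003,0]
    - [0.16,0.003,-0.003,0]
    - [0.16,0.003,-0.003,0]
  gripper: 0.74

```text
time: 12.1
tool_pos: [0.445, -0.1017, 0.0516]
tool_rot: [1.522, 1.571, -0.61]
contact_force: [-1.0, -1.0, 0.7]
opening: 0.0241
```

```bash
python3 snap.py 18 wrist side
python3 - <<'E'
from h import *
crop('pics/side18.png','pics/s18c.png',320,190,80,60,9)
goto((.4443,-.1014,.012),-32)
E
```

```text
s -0.1448 lat -0.0632 pivh 0.0706 [-1.05 -1.02  0.67] 0.02407472498607511 12.1
row [ 0.1011 -0.0037  0.0004] twist -0.0021 deg -0.12 heading y -32.12 q6 0.1677267428273402 t 12.2 P [ 0.4456 -0.102   0.0524]
```

View pics/wrist18.png

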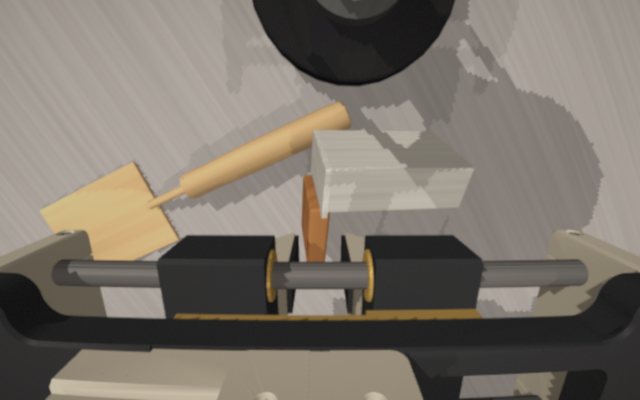

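View pics/s18c.png

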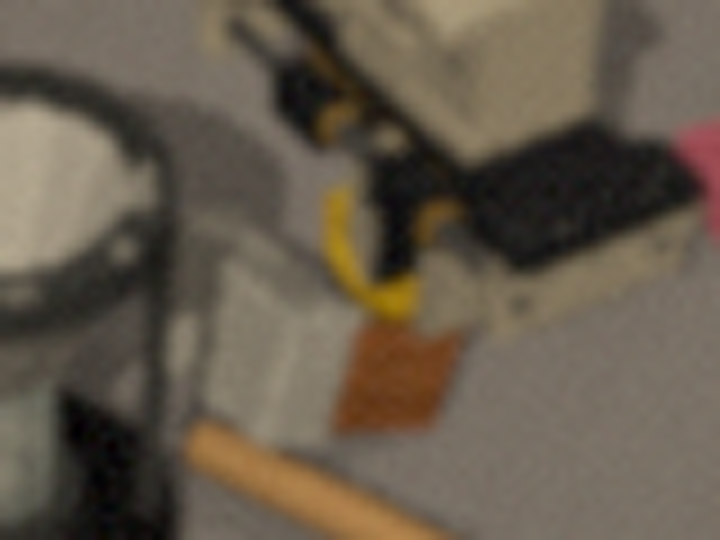

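>>> move_arm:
  increments:
    - [0.04,-0.002,0,0]
    - [0.08,-0.002,0,0]
    - [0.1,-0.002,0,0]
    - [0.1,-0.002,0,0]

```text
time: 12.7
tool_pos: [0.4442, -0.1014, 0.0115]
tool_rot: [1.53, 1.57, -0.601]
contact_force: [-0.5, 0.3, 1.3]
opening: 0.0238
```

>>> move_arm:
  increments:
    - [0,0,0,0]
    - [0,0,0,0]
  gripper: 1
  squeeze: 15

```text
time: 12.95
tool_pos: [0.4442, -0.1014, 0.0116]
tool_rot: [1.645, 1.57, -0.486]
contact_force: [-0.2, 0.0, -1.1]
opening: 0.0124
```

```bash
python3 snap.py 19 side
python3 - <<'E'
from h import *
crop('pics/side19.png','pics/s19c.png',320,190,80,60,9)
goto((.4443,-.1014,.012),-32)
E
```

```text
s -0.1454 lat -0.0625 pivh 0.0306 [-0.18  0.03 -1.11] 0.012422884854422946 12.95
row [-0.001   0.0002 -0.0002] twist -0.0013 deg -0.08 heading y -32.08 q6 0.16704956033296137 t 13.0 P [ 0.4442 -0.1014  0.0116]
```

View pics/s19c.png

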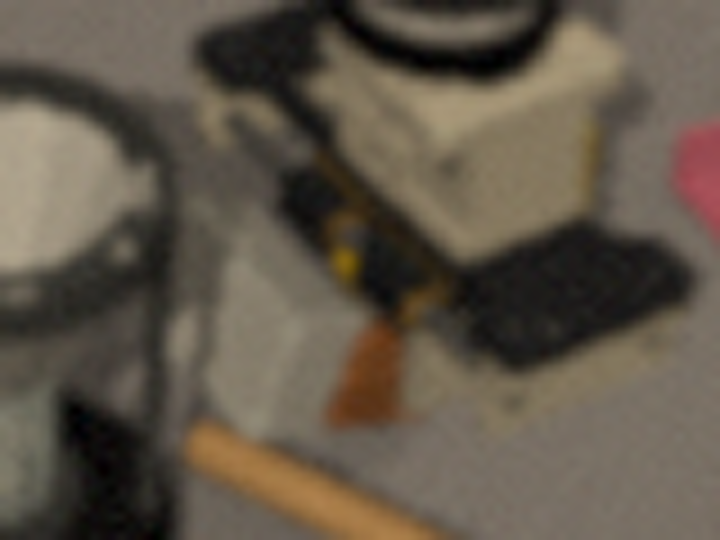

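>>> move_arm:
  increments:
    - [-0.05,0,0.01,0]
    - [-0.12,0,0.04,0]
    - [-0.2,0,0.08,0]
    - [-0.3,0,0.12,0]
    - [-0.36,0,0.15,0]

```text
time: 13.62
tool_pos: [0.4122, -0.1529, 0.1572]
tool_rot: [1.554, 1.568, -0.577]
contact_force: [0.1, -0.5, -1.2]
opening: 0.0117
```

```bash
python3 snap.py 20 side wrist
python3 - <<'E'
from h import *
crop('pics/side20.png','pics/s20c.png',320,130,100,100,6)
goto((.490,-.3225,.16),27)
E
```

```text
s -0.1972 lat -0.0939 pivh 0.1762 [ 0.13 -0.53 -1.24] 0.011724631999782463 13.625
row [-0.0038  0.3877  0.2551] twist -0.9858 deg -59.15 heading y -32.15 q6 0.031219888969470574 t 13.725 P [ 0.413  -0.1536  0.1576]
```

View pics/s20c.png

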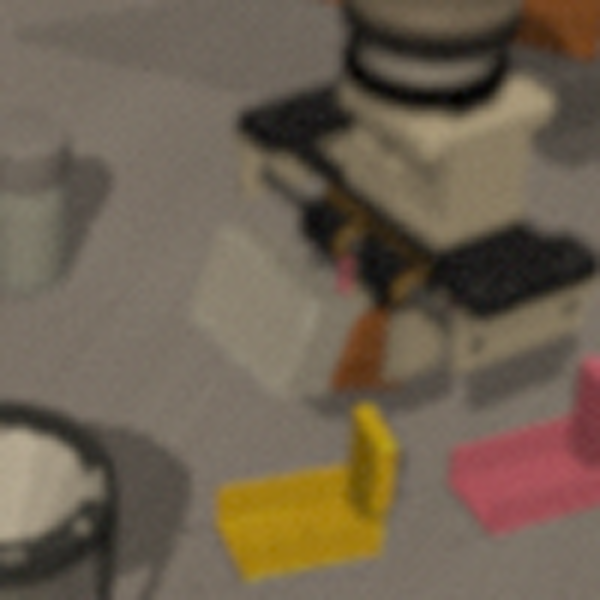

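View pics/wrist20.png

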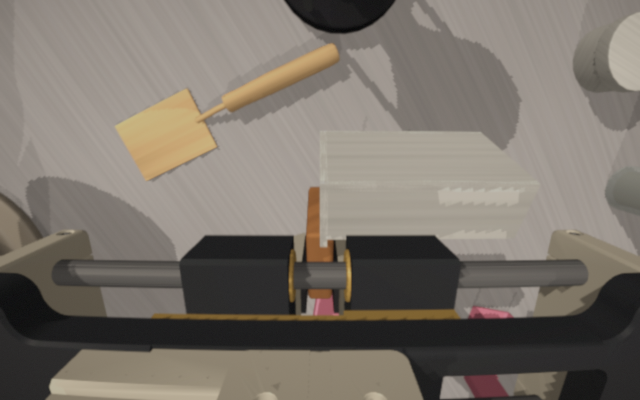

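>>> move_arm:
  increments:
    - [0,0.05,0.03,-0.12]
    - [0,0.13,0.08,-0.28]
    - [0,0.21,0.13,-0.44]
    - [0,0.28,0.18,-0.6]
    - [0,0.34,0.22,-0.76]

```text
time: 14.35
tool_pos: [0.4808, -0.2993, 0.1533]
tool_rot: [-2.563, 1.569, 2.391]
contact_force: [-0.9, -0.6, -1.3]
opening: 0.012
```

Run:
```python
from h import *
goto((.490,-.3225,.16),27)
```

```text
row [-0.0168  0.0085  0.0617] twist -0.2197 deg -13.18 heading y 13.82 q6 -0.9335394044887636 t 14.35 P [ 0.4808 -0.2993  0.1533]
```

>>> move_arm:
  increments:
    - [-0.01,0.004,0.03,-0.12]
    - [-0.015,0.008,0.055,-0.22]
    - [-0.015,0.008,0.055,-0.22]

```text
time: 14.72
tool_pos: [0.4888, -0.3193, 0.1596]
tool_rot: [-2.778, 1.569, 2.399]
contact_force: [-0.5, 0.2, -1.7]
opening: 0.0121
```

>>> move_arm:
  increments:
    - [0,0,0,0]
    - [0,0,0,0]
    - [0,0,0,0]
  squeeze: 5

```text
time: 15.1
tool_pos: [0.4888, -0.3192, 0.1612]
tool_rot: [-2.97, 1.571, 2.208]
contact_force: [-0.6, 0.4, -1.3]
opening: 0.0117
```

```bash
python3 snap.py 21 side wrist
python3 - <<'E'
from h import *
crop('pics/side21.png','pics/s21c.png',320,130,100,100,6)
goto((.490,-.3225,.16),27)
E
```

```text
s -0.2045 lat -0.2768 pivh 0.1802 [-0.55  0.42 -1.34] 0.011674916194837988 15.1
row [ 0.0032 -0.0008  0.0083] twist -0.0048 deg -0.29 heading y 26.71 q6 -1.1761964765163098 t 15.2 P [ 0.4888 -0.3194  0.1613]
```

View pics/s21c.png

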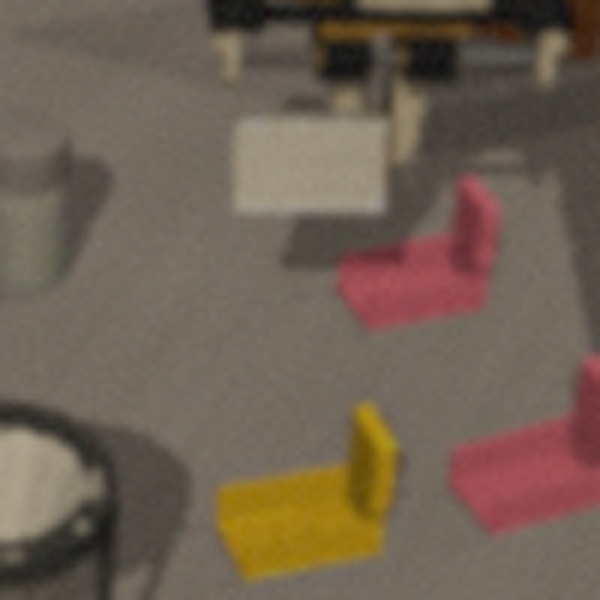

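View pics/wrist21.png

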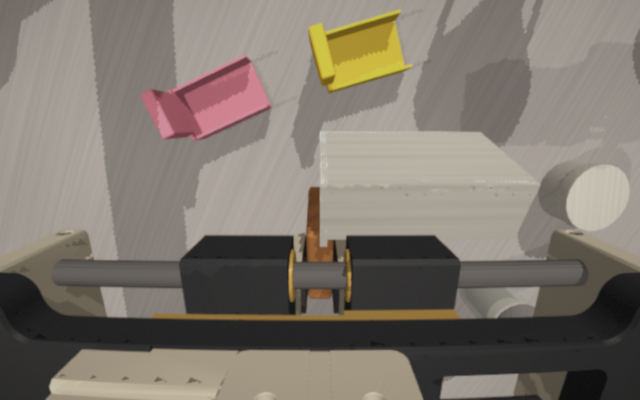

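>>> move_arm:
  increments:
    - [0,0,0,0]
    - [0,0,0,0]
    - [0,0,0,0]
    - [0,0,0,0]
  squeeze: 3

```text
time: 15.7
tool_pos: [0.4888, -0.3196, 0.1612]
tool_rot: [-0.17, 1.571, -1.275]
contact_force: [1.1, 0.5, -0.9]
opening: 0.0123
```

```bash
python3 snap.py 22 side
python3 - <<'E'
from h import *
crop('pics/side22.png','pics/s22c.png',320,130,100,100,6)
E
```

```text
s -0.2047 lat -0.2772 pivh 0.1802 [ 1.11  0.49 -0.91] 0.012310737956147183 15.7
```

View pics/s22c.png

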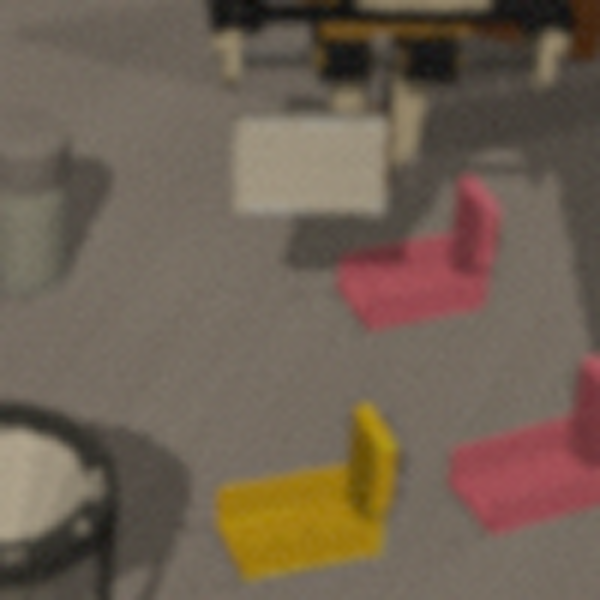

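>>> move_arm:
  increments:
    - [-0.13,0,0,0]
    - [-0.11,0,0,0]
    - [-0.07,0,0,0]
    - [-0.03,0,0,0]
    - [0,0,0,0]

```text
time: 16.38
tool_pos: [0.4879, -0.3189, 0.1585]
tool_rot: [-2.739, 1.567, 2.44]
contact_force: [0.7, 0.2, -1.8]
opening: 0.012
```

```bash
python3 snap.py 23 side
python3 - <<'E'
from h import *
crop('pics/side23.png','pics/s23c.png',320,130,100,100,6)
E
```

```text
s -0.2051 lat -0.2762 pivh 0.1775 [ 0.74  0.16 -1.77] 0.012030924560199446 16.375
```

View pics/s23c.png

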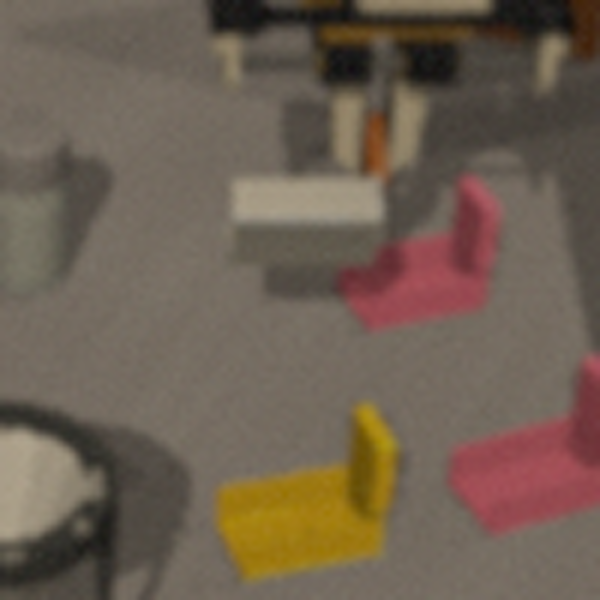

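>>> move_arm:
  increments:
    - [-0.13,0,0,0]
    - [-0.11,0,0,0]
    - [-0.07,0,0,0]
    - [-0.03,0,0,0]
    - [0,0,0,0]

```text
time: 17.05
tool_pos: [0.488, -0.3189, 0.1585]
tool_rot: [-2.736, 1.567, 2.442]
contact_force: [-0.1, 0.2, -0.4]
opening: 0.0121
```

```bash
python3 snap.py 24 side wrist
python3 - <<'E'
from h import *
crop('pics/side24.png','pics/s24c.png',320,130,100,100,6)
E
```

```text
s -0.2051 lat -0.2762 pivh 0.1775 [-0.07  0.25 -0.4 ] 0.012060785120001884 17.05
```

View pics/s24c.png

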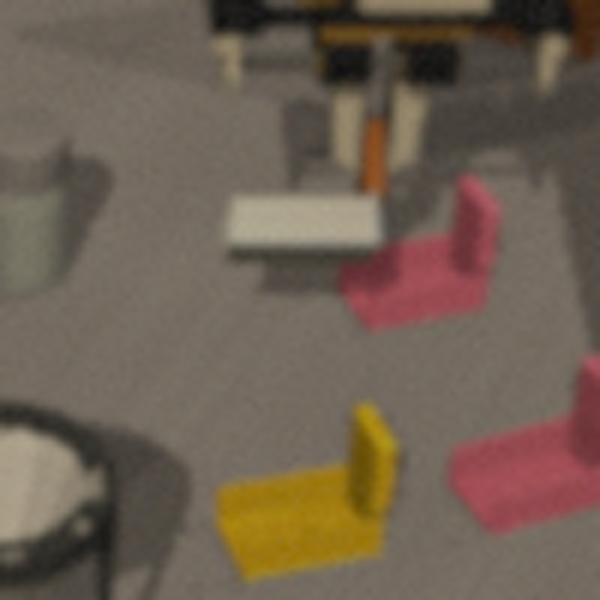

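View pics/wrist24.png

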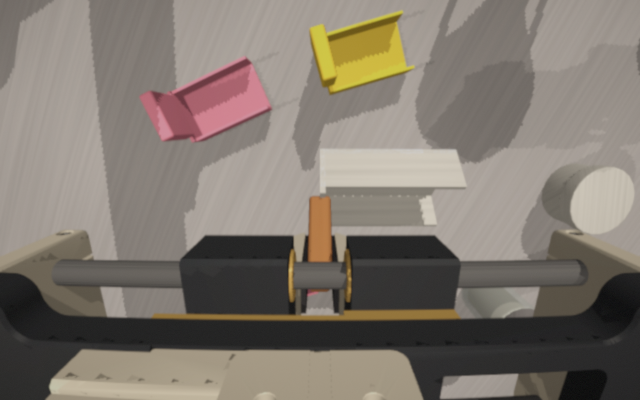

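>>> move_arm:
  increments:
    - [-0.15,0,0,0]
    - [-0.13,0,0,0]
    - [-0.08,0,0,0]
    - [-0.04,0,0,0]
    - [0,0,0,0]

```text
time: 17.77
tool_pos: [0.4886, -0.3194, 0.1599]
tool_rot: [-2.669, 1.57, 2.51]
contact_force: [-0.1, -0.1, -1.3]
opening: 0.012
```

>>> move_arm:
  increments:
    - [-0.15,0,0,0]
    - [-0.13,0,0,0]
    - [-0.08,0,0,0]
    - [-0.04,0,0,0]
    - [0,0,0,0]

```text
time: 18.4
tool_pos: [0.4886, -0.3194, 0.1596]
tool_rot: [-2.729, 1.57, 2.45]
contact_force: [0.4, 0.0, -1.8]
opening: 0.0119
```

```bash
python3 snap.py 25 wrist
```

```text
s -0.2047 lat -0.2769 pivh 0.1786 [ 0.41  0.01 -1.8 ] 0.011875656043745055 18.4
```

View pics/wrist25.png

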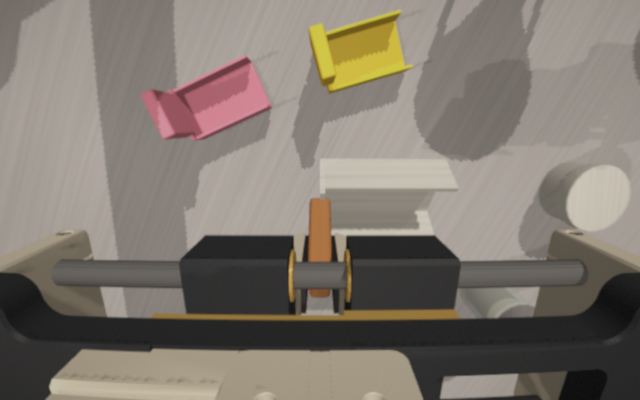

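Run:
```python
from h import *
p=robot.camera_params('wrist'); T=p['tool_from_camera']
def row(x,y,z):
    c=(np.array([x,y,z])-T[:3,3])@T[:3,:3]; u=c[:2]/c[2]; u=u*(1+p['k1']*(u@u)); return (u*p['fx']+[p['cx'],p['cy']]).round(1)
# handle top far end etc; in tool: down=+x, toward mill = -z
for zp in (55,59,64):
  for th in (0,5,10,15,20,25):
    t=np.radians(th); out=[]
    for a,b in ((25,26-zp),(25,-zp),(-25,26-zp),(20,72-zp)):
        h=a*np.cos(t)-b*np.sin(t); v=a*np.sin(t)+b*np.cos(t)
        out.append(row(-.019-v/1000,.02,-h/1000)[1])
    print(zp,th,out)
```

```text
55 0 [np.float64(205.0), np.float64(195.0), np.float64(281.2), np.float64(242.8)]
55 5 [np.float64(202.0), np.float64(188.9), np.float64(275.9), np.float64(247.5)]
55 10 [np.float64(199.3), np.float64(183.1), np.float64(270.6), np.float64(252.5)]
55 15 [np.float64(197.0), np.float64(177.4), np.float64(265.3), np.float64(257.7)]
55 20 [np.float64(195.0), np.float64(172.1), np.float64(260.1), np.float64(263.1)]
55 25 [np.float64(193.6), np.float64(167.2), np.float64(254.9), np.float64(268.5)]
59 0 [np.float64(203.3), np.float64(193.7), np.float64(278.1), np.float64(239.4)]
59 5 [np.float64(199.7), np.float64(187.2), np.float64(272.5), np.float64(243.3)]
59 10 [np.float64(196.5), np.float64(180.9), np.float64(266.8), np.float64(247.5)]
59 15 [np.float64(193.6), np.float64(174.9), np.float64(261.2), np.float64(251.9)]
59 20 [np.float64(191.1), np.float64(169.1), np.float64(255.7), np.float64(256.5)]
59 25 [np.float64(189.1), np.float64(163.6), np.float64(250.2), np.float64(261.2)]
64 0 [np.float64(201.3), np.float64(192.1), np.float64(274.4), np.float64(235.5)]
64 5 [np.float64(197.1), np.float64(185.1), np.float64(268.3), np.float64(238.4)]
64 10 [np.float64(193.2), np.float64(178.3), np.float64(262.3), np.float64(241.5)]
64 15 [np.float64(189.6), np.float64(171.7), np.float64(256.3), np.float64(245.0)]
64 20 [np.float64(186.5), np.float64(165.4), np.float64(250.4), np.float64(248.6)]
64 25 [np.float64(183.7), np.float64(159.4), np.float64(244.5), np.float64(252.5)]
```

>>> move_arm:
  increments:
    - [0.07,0,0,0]
    - [0.14,0,0,0]
    - [0.21,0,0,0]
    - [0.265,0,0,0]
    - [0.265,0,0,0]
  squeeze: 4

```text
time: 19.08
tool_pos: [0.4881, -0.3191, 0.0537]
tool_rot: [-2.752, 1.568, 2.427]
contact_force: [-0.4, -0.8, -0.8]
opening: 0.0121
```

```bash
python3 snap.py 26 wrist side
python3 - <<'E'
from h import *
crop('pics/side26.png','pics/s26c.png',320,130,100,100,6)
goto((.4886,-.3194,.047),27)
E
```

```text
s -0.205 lat -0.2764 pivh 0.0727 [-0.45 -0.83 -0.8 ] 0.0120962730140724 19.075
row [ 0.0216 -0.0006 -0.0014] twist -0.0046 deg -0.28 heading y 26.72 q6 -1.1766217116396545 t 19.175 P [ 0.4891 -0.3198  0.0556]
```

View pics/wrist26.png

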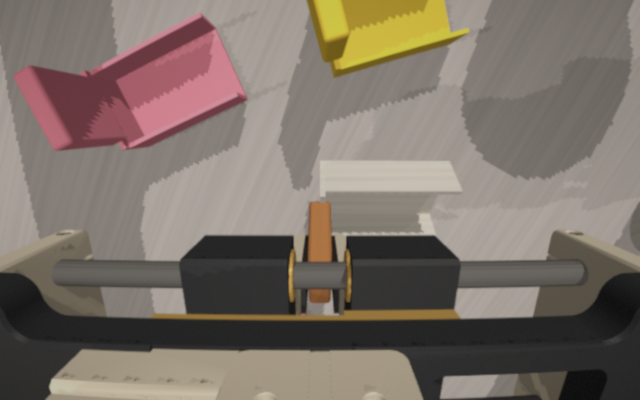

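View pics/s26c.png

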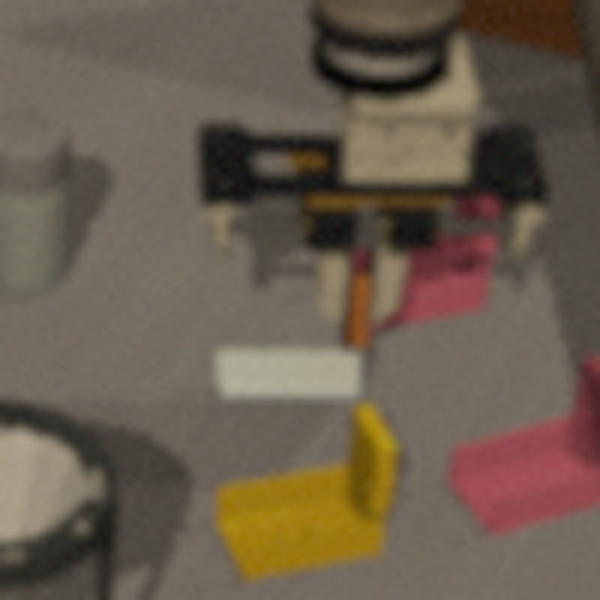

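>>> move_arm:
  increments:
    - [0.015,0,-0.015,0]
    - [0.022,0,-0.035,0]
    - [0.026,0,-0.055,0]
    - [0.031,0,-0.075,0]
    - [0.036,0,-0.095,0]

```text
time: 19.8
tool_pos: [0.4712, -0.2849, 0.0405]
tool_rot: [-2.459, 1.57, 2.72]
contact_force: [-0.2, 0.7, -0.5]
opening: 0.0121
```

```bash
python3 snap.py 27 wrist
```

```text
s -0.2046 lat -0.2383 pivh 0.0595 [-0.16  0.73 -0.47] 0.012065842494930179 19.8
```

View pics/wrist27.png

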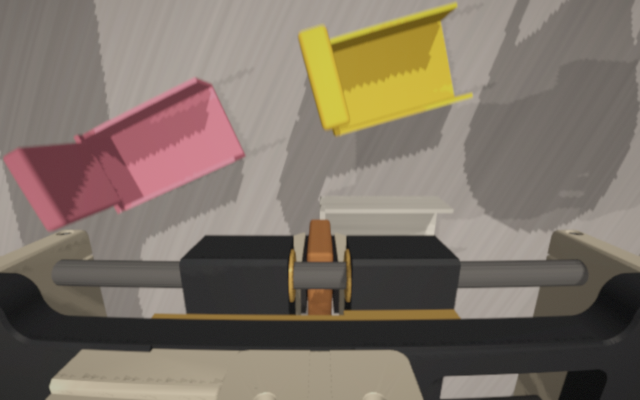

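>>> move_arm:
  increments:
    - [0,0,0,0]
    - [0,0,0,0]
    - [0,0,0,0]
  gripper: 0.65

```text
time: 20.23
tool_pos: [0.4717, -0.2859, 0.0407]
tool_rot: [-1.284, 1.571, -2.389]
contact_force: [-0.5, 0.7, -0.1]
opening: 0.0317
```

>>> move_arm:
  increments:
    - [-0.08,0,0,0]
    - [-0.2,0,0,0]
    - [-0.33,0,0.05,0]
    - [-0.45,0,0.1,0]
    - [-0.5,0,0.1,0]

```text
time: 20.85
tool_pos: [0.4907, -0.3232, 0.244]
tool_rot: [0.349, 1.565, -0.756]
contact_force: [-0.1, 0.0, -0.9]
opening: 0.0322
```

```bash
python3 snap.py 28 wrist side top
python3 - <<'E'
from h import *
crop('pics/side28.png','pics/s28c.png',320,130,100,100,6)
crop('pics/top28.png','pics/t28c.png',370,190,150,110,5)
E
```

```text
s -0.2046 lat -0.2813 pivh 0.263 [-0.05  0.05 -0.93] 0.03215293233565494 20.85
```

View pics/wrist28.png

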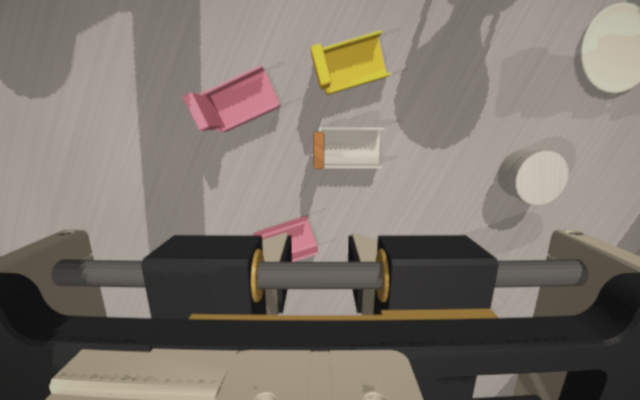

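View pics/s28c.png

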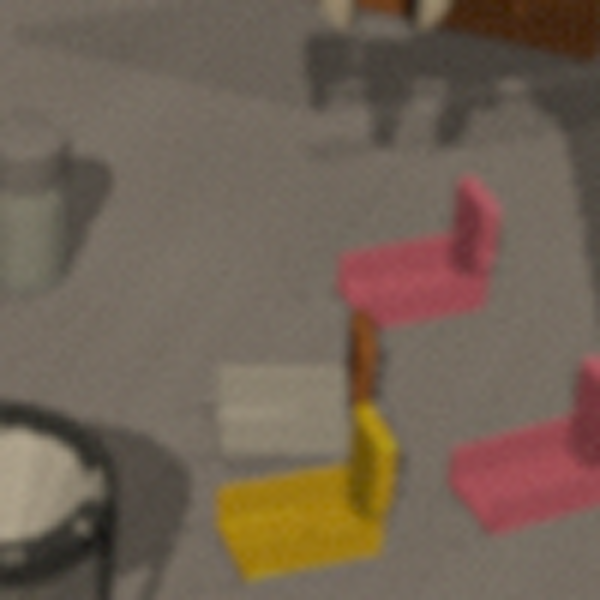

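View pics/top28.png

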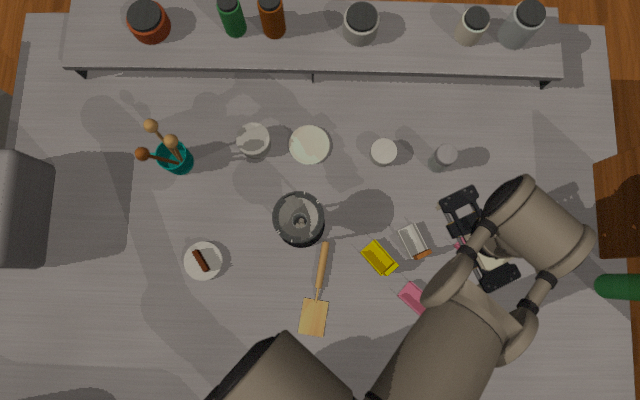

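>>> move_arm:
  increments:
    - [0,0.05,-0.13,0.15]
    - [0,0.11,-0.27,0.32]
    - [0,0.16,-0.41,0.49]
    - [0,0.21,-0.55,0.65]
    - [0,0.27,-0.68,0.8]
  gripper: 0.5

```text
time: 21.62
tool_pos: [0.4623, -0.0278, 0.2392]
tool_rot: [-1.424, 1.568, 2.911]
contact_force: [0.0, -0.0, 0.1]
opening: 0.0465
```

Run:
```python
from h import *
goto((.443,.268,.22),-54.4)
```

```text
row [ 0.0486 -0.3167 -0.6698] twist 0.5468 deg 32.81 heading y -21.59 q6 0.151131091337434 t 21.625 P [ 0.4623 -0.0278  0.2392]
```

>>> move_arm:
  increments:
    - [0,-0.06,-0.13,0.12]
    - [0,-0.13,-0.27,0.25]
    - [0,-0.2,-0.42,0.37]
    - [0,-0.27,-0.56,0.5]
    - [0.03,-0.31,-0.66,0.54]

```text
time: 22.25
tool_pos: [0.4429, 0.2635, 0.2276]
tool_rot: [-0.296, 1.57, -2.804]
contact_force: [0.9, 0.4, 0.2]
opening: 0.046
```

>>> move_arm:
  increments:
    - [0,0,0,0]
    - [0,0,0,0]

```text
time: 22.5
tool_pos: [0.4434, 0.2607, 0.2275]
tool_rot: [-0.063, 1.568, -2.57]
contact_force: [0.5, -0.5, -0.8]
opening: 0.0456
```

```bash
python3 snap.py 30 wrist
python3 - <<'E'
from h import *
goto((.443,.268,.22),-54.4)
crop('pics/wrist30.png','pics/w30c.png',240,110,160,120,5)
E
```

```text
s 0.0183 lat 0.2604 pivh 0.2465 [ 0.49 -0.46 -0.77] 0.045605326558591563 22.5
row [ 0.0199 -0.0168 -0.0099] twist 0.0118 deg 0.71 heading y -53.69 q6 1.318864483450899 t 22.55 P [0.4438 0.2603 0.228 ]
```

View pics/wrist30.png

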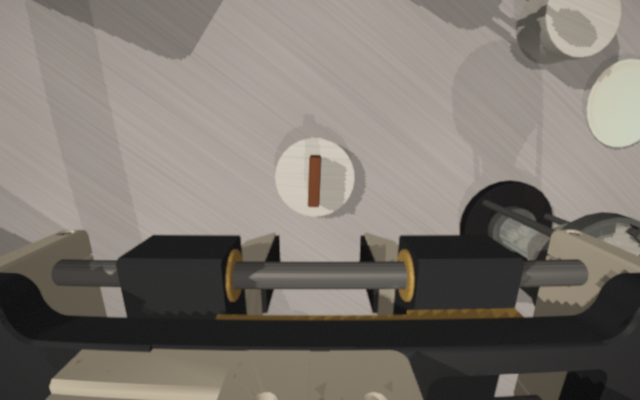

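View pics/w30c.png

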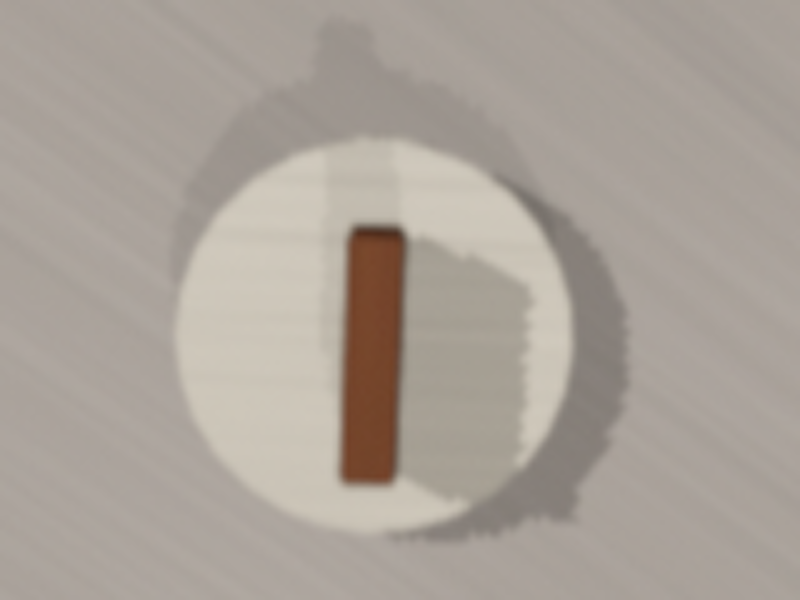

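Run:
```python
from fs import *
ps=pose(); f=lambda x,y:(x/5+240,y/5+110)
print(ps[2]['qvel'].round(3))
a=onz('wrist',[f(377,233),f(368,483),f(372,358)],.046,ps); v=a[0]-a[1]
h=np.degrees(np.arctan2(v[1],v[0])); m=(a[0]+a[1])/2; print(a,m,np.linalg.norm(v),h)
fl=onz('wrist',[f(374,335)],.016,ps); print('flange',fl)
goto((m[0],m[1],.12),h-90)
```

```text
[-0.016 -0.012 -0.007  0.002  0.002  0.003]
[[0.46951617 0.28561897 0.046     ]
 [0.42051393 0.25253015 0.046     ]
 [0.44546666 0.26951683 0.046     ]] [0.44501505 0.26907456 0.046     ] 0.05912774376827125 34.02924241664016
flange [[0.44574315 0.26968106 0.016     ]]
row [ 0.2699 -0.016  -0.016 ] twist 0.038 deg 2.28 heading y -53.69 q6 1.318864483450899 t 22.55 P [0.4438 0.2603 0.228 ]
```

>>> move_arm:
  increments:
    - [0.08,-0.016,-0.016,0.038]
    - [0.18,-0.016,-0.016,0.038]
    - [0.3,-0.016,-0.016,0.038]
    - [0.34,-0.016,-0.016,0.038]
    - [0.34,-0.016,-0.016,0.038]

```text
time: 23.18
tool_pos: [0.4451, 0.2685, 0.0917]
tool_rot: [-0.111, 1.568, -2.66]
contact_force: [1.2, -0.2, 0.8]
opening: 0.0457
```

```bash
python3 snap.py 31 wrist
python3 - <<'E'
from h import *
goto((.4453,.2693,.0205),-56)
crop('pics/wrist31.png','pics/w31c.png',240,110,160,140,5)
E
```

```text
s 0.0234 lat 0.2666 pivh 0.1107 [ 1.22 -0.16  0.81] 0.0457022017400212 23.175
row [ 0.181  -0.0013  0.0007] twist -0.0008 deg -0.05 heading y -56.05 q6 1.3742586503542107 t 23.225 P [0.4458 0.2691 0.0929]
```

View pics/w31c.png

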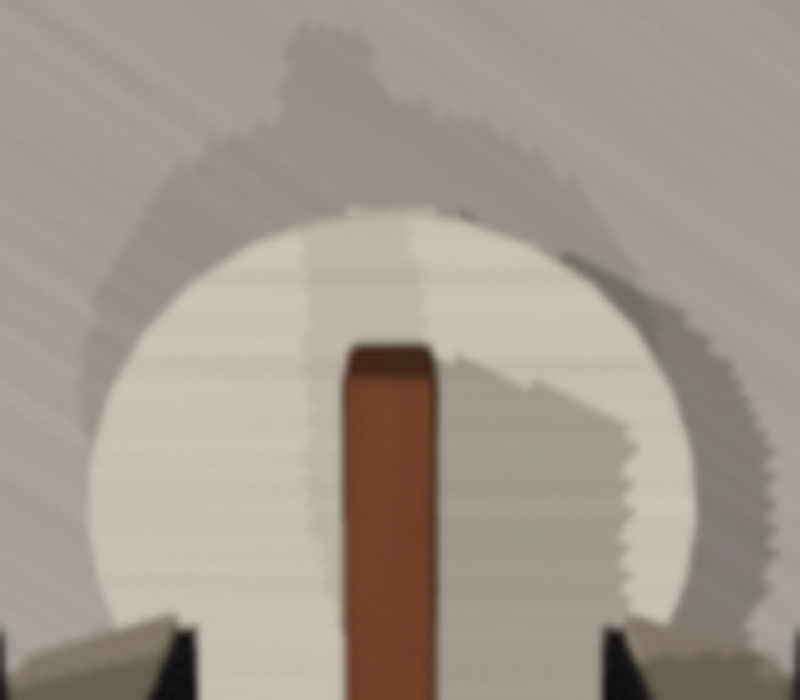

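>>> move_arm:
  increments:
    - [0.06,0,0.001,0]
    - [0.12,0,0.001,0]
    - [0.165,0,0.001,0]
    - [0.178,0,0.001,0]
    - [0.178,0,0.001,0]

```text
time: 23.85
tool_pos: [0.4458, 0.2699, 0.0224]
tool_rot: [2.862, 1.569, 0.314]
contact_force: [0.2, 0.2, 0.3]
opening: 0.0461
```

Run:
```python
from h import *
p=pose(); goto((.4453,.2693,.0205),-56); print(p[2]['contact_force'])
```

```text
row [0.0048 0.0004 0.0019] twist 0.0003 deg 0.02 heading y -55.98 q6 1.3743726614456193 t 23.85 P [0.4458 0.2699 0.0224]
[0.21790918 0.22587844 0.26588793]
```

>>> move_arm:
  increments:
    - [0,0,0,0]
    - [0,0,0,0]
    - [0,0,0,0]
    - [0,0,0,0]
  gripper: 1
  squeeze: 45

```text
time: 24.35
tool_pos: [0.4452, 0.2699, 0.0217]
tool_rot: [2.604, 1.571, 0.056]
contact_force: [-0.6, -0.1, 1.9]
opening: 0.0137
```

>>> move_arm:
  increments:
    - [-0.06,0,0,0]
    - [-0.18,0,0,0]
    - [-0.3,0,0,0]
    - [-0.42,0,0,0]
    - [-0.5,0,0,0]

```text
time: 24.98
tool_pos: [0.4453, 0.27, 0.2237]
tool_rot: [2.914, 1.569, 0.366]
contact_force: [-0.0, 0.1, -2.7]
opening: 0.0138
```

```bash
python3 snap.py 32 wrist
python3 - <<'E'
from h import *
goto((.5453,.0203,.23),24.3-90)
crop('pics/wrist32.png','pics/w32c.png',240,110,160,140,5)
E
```

```text
s 0.0243 lat 0.2679 pivh 0.2427 [-0.02  0.13 -2.68] 0.013798160154868079 24.975
row [-0.0064  0.6565  0.1466] twist 0.1625 deg 9.75 heading y -55.95 q6 1.3744911767960108 t 25.025 P [0.4469 0.2707 0.2275]
```

View pics/wrist32.png

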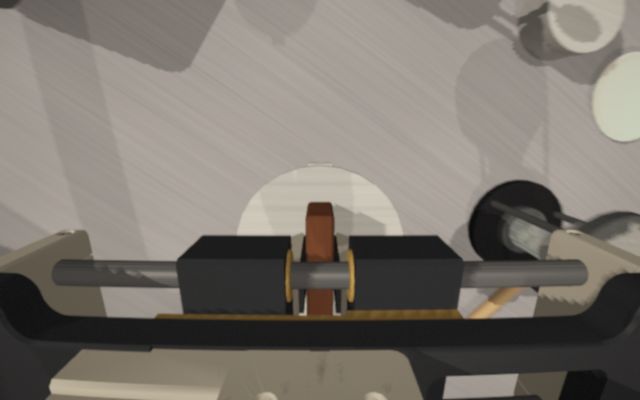

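Run:
```python
from h import *
p=robot.camera_params('wrist'); T=p['tool_from_camera']
def inv(uv,x):
    d=(np.array(uv)-[p['cx'],p['cy']])/p['fx']; u=d.copy()
    for _ in range(20): u=d/(1+p['k1']*(u@u))
    v=T[:3,:3]@np.r_[u,1]; return T[:3,3]+v*((x-T[0,3])/v[0])
crop('pics/wrist32.png','pics/w32c.png',220,150,200,90,4)
for r in (165,166,167,168): print(r,inv((320,r),.0055)*1000)
for c in (236,403): print(c,inv((c,230),.0055)*1000)
for r in (203,204,205,214,215): print('bar',r,inv((320,r),-.0243)*1000)
```

```text
165 [  5.5         -0.41902602 -48.86700942]
166 [  5.5         -0.41885109 -48.31371359]
167 [  5.5         -0.41867555 -47.75952896]
168 [  5.5         -0.41849938 -47.20445143]
236 [  5.5        -49.75210824 -10.81538048]
403 [  5.5         48.37593064 -10.77897281]
bar 203 [-24.3         -0.48644119 -34.90735858]
bar 204 [-24.3         -0.48627764 -34.42460686]
bar 205 [-24.3         -0.48611351 -33.94098861]
bar 214 [-24.3         -0.48461011 -29.54875927]
bar 215 [-24.3         -0.4844401  -29.05625077]
```

View pics/w32c.png

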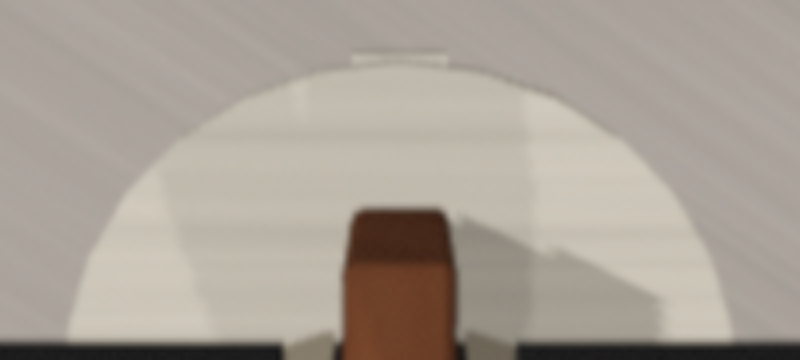

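>>> move_arm:
  increments:
    - [0,0.06,0.012,0.03]
    - [0,0.19,0.04,0.06]
    - [0,0.33,0.07,0.09]
    - [0,0.46,0.097,0.12]
    - [0,0.57,0.12,0.15]

```text
time: 25.65
tool_pos: [0.5331, 0.0522, 0.2206]
tool_rot: [-0.358, 1.57, -3.064]
contact_force: [-0.2, 0.1, -1.6]
opening: 0.0136
```

Run:
```python
from h import *
goto((.5467,.0211,.225),-65.7)
```

```text
row [-0.011   0.0847  0.002 ] twist 0.0107 deg 0.64 heading y -65.06 q6 1.0900486632120066 t 25.65 P [0.5331 0.0522 0.2206]
```

>>> move_arm:
  increments:
    - [0,0.05,0.001,0.012]
    - [-0.005,0.085,0.002,0.012]
    - [-0.005,0.085,0.002,0.012]
    - [-0.005,0.085,0.002,0.012]

```text
time: 26.15
tool_pos: [0.5463, 0.0241, 0.2235]
tool_rot: [-1.255, 1.57, 2.312]
contact_force: [0.4, -0.4, -1.3]
opening: 0.0139
```

```bash
python3 snap.py 33 wrist side
python3 - <<'E'
from h import *
goto((.5467,.0211,.225),-65.7)
crop('pics/wrist33.png','pics/w33c.png',220,110,200,130,4)
E
```

```text
s 0.0026 lat 0.003 pivh 0.2425 [ 0.39 -0.36 -1.29] 0.013920458552948078 26.15
row [-0.0034  0.0072  0.0022] twist 0.0019 deg 0.12 heading y -65.58 q6 1.0484145805115324 t 26.25 P [0.5463 0.0241 0.2236]
```

View pics/w33c.png

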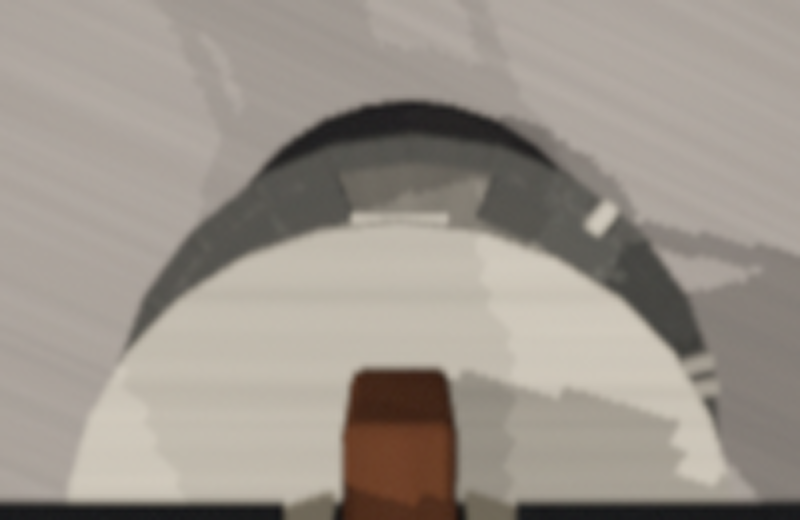

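View pics/side33c.png

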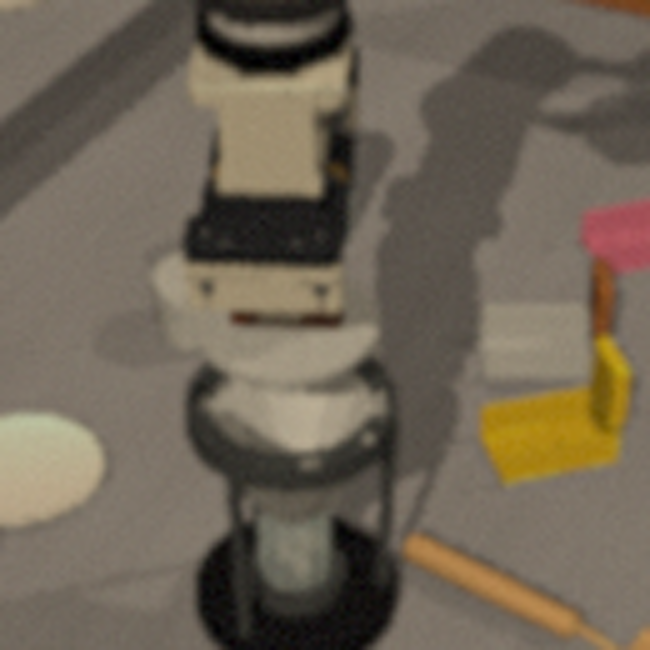

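```bash
cat >> h.py <<'E'
def tool_at(uv,x):
    p=robot.camera_params('wrist'); T=p['tool_from_camera']
    d=(np.array(uv)-[p['cx'],p['cy']])/p['fx']; u=d.copy()
    for _ in range(20): u=d/(1+p['k1']*(u@u))
    v=T[:3,:3]@np.r_[u,1]; return T[:3,3]+v*((x-T[0,3])/v[0])
E
python3 - <<'E'
from h import *
from scipy.optimize import least_squares
Z=.2236
f=lambda x,y:(x/4+220,y/4+110)
P=[tool_at(f(602,217),Z-.164),tool_at(f(703,374),Z-.164),tool_at(f(340,172),Z-.161),tool_at(f(490,178),Z-.161)]
P=np.array(P)[:,1:]*1000; print(P.round(1))
# lid lug: tip corners at lug top
L=np.array([tool_at(f(350,212),.0157),tool_at(f(449,212),.0157),tool_at(f(350,222),.0157)])*1000; print('lug',L.round(1))
# model: image right=+y, image up=-z. notch direction heading a from -z axis; clockwise in image -> +y
def model(p):
    cy,cz,a=p
    an=lambda r,d:(cy+r*np.sin(np.radians(d)+a),cz-r*np.cos(np.radians(d)+a))
    w=np.degrees(np.arcsin(10.5/54))
    return np.array([an(56,37.5),an(56,75),an(54,-w),an(54,w)])
r=least_squares(lambda p:(model(p)-P).ravel(),[0,0,0]); print(r.x,np.degrees(r.x[2]),r.fun.round(1))
E
```

```text
[[ 36.8 -42.5]
 [ 57.4 -12.6]
 [-11.4 -50.4]
 [ 16.3 -49.3]]
lug [[ 15.7  -7.8 -48.6]
 [ 15.7   6.7 -48.6]
 [ 15.7  -7.8 -47.2]]
[ 3.50651967  2.94761195 -0.0193576 ] -1.109108890215885 [-0.   0.3 -0.1  0.   3.4  0.6 -3.3 -0.9]
```

>>> move_arm:
  increments:
    - [0.03,0.01,0.004,0]
    - [0.06,0.01,0.004,0]
    - [0.08,0.01,0.004,0]
    - [0.08,0.01,0.004,0]

```text
time: 26.75
tool_pos: [0.5463, 0.0187, 0.1905]
tool_rot: [-0.493, 1.569, 3.073]
contact_force: [-0.2, 0.5, -0.5]
opening: 0.0139
```

```bash
python3 snap.py 34 wrist
python3 - <<'E'
from h import *
goto((.5467,.0211,.187),-65.7)
crop('pics/wrist34.png','pics/w34c.png',220,110,200,130,4)
E
```

```text
s 0.0002 lat -0.0019 pivh 0.2095 [-0.22  0.48 -0.48] 0.013882015120435964 26.75
row [ 0.0104 -0.0056 -0.0025] twist 0.0004 deg 0.02 heading y -65.68 q6 1.04037373659744 t 26.8 P [0.5467 0.0187 0.1912]
```

View pics/w34c.png

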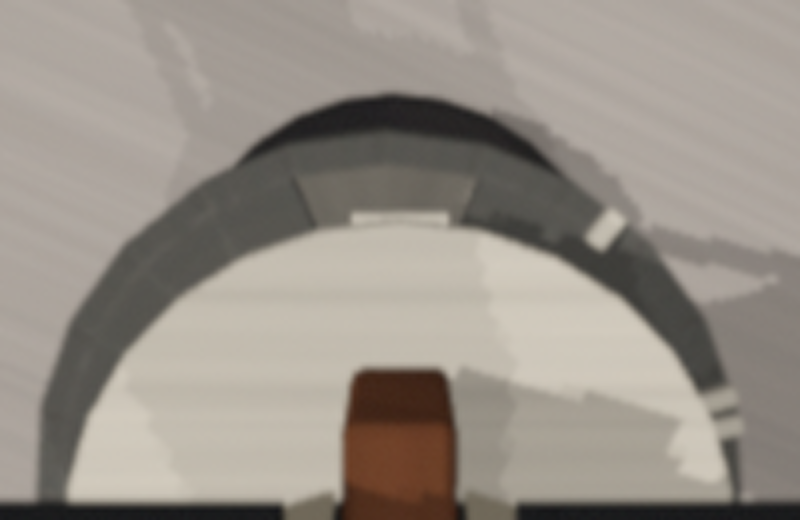

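Run:
```python
from h import *
from scipy.optimize import least_squares
Z=.1907
f=lambda x,y:(x/4+220,y/4+110)
P=[tool_at(f(605,229),Z-.164),tool_at(f(724,415),Z-.164),tool_at(f(296,177),Z-.161),tool_at(f(475,181),Z-.161)]
P=np.array(P)[:,1:]*1000; print(P.round(1))
def model(p):
    cy,cz,a=p
    an=lambda r,d:(cy+r*np.sin(np.radians(d)+a),cz-r*np.cos(np.radians(d)+a))
    w=np.degrees(np.arcsin(10.5/54))
    return np.array([an(56,37.5),an(56,75),an(54,-w),an(54,w)])
r=least_squares(lambda p:(model(p)-P).ravel(),[0,0,0]); print(r.x,np.degrees(r.x[2]),r.fun.round(1))
print(pose()[0], robot.observe()['qvel'].round(3))
```

```text
[[ 31.6 -44.7]
 [ 52.5 -14.3]
 [-16.8 -52.4]
 [ 11.4 -51.8]]
[-1.69862845  0.75945155 -0.01617223] -0.9266006745766684 [ 0.   0.5 -0.4 -0.3  3.7  0.4 -3.4 -0.6]
[0.54672538 0.01865719 0.19115561] [ 0.    -0.011 -0.014 -0.001  0.002 -0.002]
```

>>> move_arm:
  increments:
    - [0,-0.003,-0.0015,-0.01]
    - [0.01,-0.003,-0.0015,-0.01]
    - [0.02,-0.003,-0.0015,-0.01]
    - [0.03,-0.003,-0.0015,-0.01]
    - [0.03,-0.003,-0.0015,-0.01]

```text
time: 27.42
tool_pos: [0.5467, 0.02, 0.1791]
tool_rot: [-0.416, 1.57, -3.123]
contact_force: [-0.6, -0.7, -1.2]
opening: 0.014
```

```bash
python3 snap.py 35 wrist
python3 - <<'E'
from h import *
goto((.5461,.0198,.1707),-65.2)
crop('pics/wrist35.png','pics/w35c.png',220,110,200,130,4)
E
```

```text
s 0.0011 lat -0.0009 pivh 0.1981 [-0.58 -0.72 -1.2 ] 0.013979395277098768 27.425
row [ 0.0216 -0.0004  0.0018] twist 0.002 deg 0.12 heading y -65.08 q6 1.0323573279000307 t 27.475 P [0.5468 0.02   0.1794]
```

View pics/w35c.png

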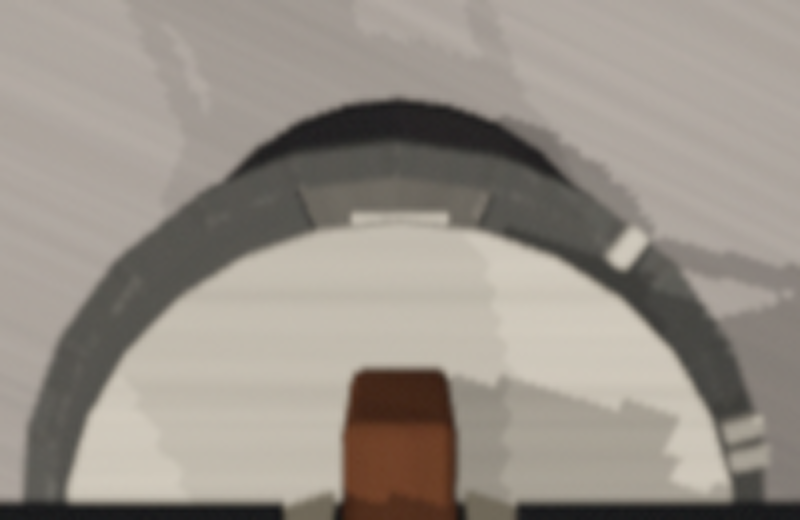

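>>> move_arm:
  increments:
    - [0.006,0,0.001,0]
    - [0.012,0,0.001,0]
    - [0.018,0,0.001,0]
    - [0.024,0,0.001,0]
    - [0.024,0,0.001,0]

```text
time: 28.1
tool_pos: [0.5466, 0.0198, 0.1707]
tool_rot: [2.391, 1.57, -0.316]
contact_force: [-2.4, -0.3, 5.2]
opening: 0.0138
```

```bash
python3 snap.py 36 wrist
python3 - <<'E'
from h import *
goto((.5461,.0198,.1707),-65.2)
crop('pics/wrist36.png','pics/w36c.png',220,110,200,130,4)
E
```

```text
s 0.0009 lat -0.001 pivh 0.1897 [-2.42 -0.27  5.19] 0.013790538967154395 28.1
row [ 0.     -0.0004  0.001 ] twist 0.0021 deg 0.12 heading y -65.08 q6 1.0320063410994478 t 28.15 P [0.5465 0.0198 0.1707]
```

View pics/w36c.png

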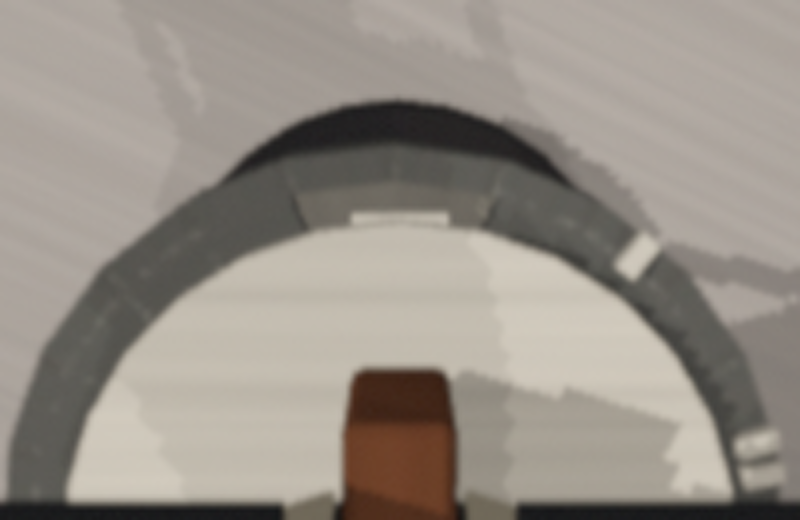

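>>> move_arm:
  increments:
    - [0.003,0,0,0]
    - [0.005,0,0,0]
    - [0.005,0,0,0]

```text
time: 28.52
tool_pos: [0.5466, 0.0198, 0.1707]
tool_rot: [2.471, 1.569, -0.235]
contact_force: [-8.1, 0.0, 18.9]
opening: 0.0135
```

>>> move_arm:
  increments:
    - [-0.004,0,0.001,0]
    - [-0.004,0,0.001,0]

```text
time: 28.78
tool_pos: [0.5466, 0.0198, 0.1707]
tool_rot: [2.699, 1.569, -0.007]
contact_force: [-1.3, 0.7, 9.3]
opening: 0.0137
```

>>> move_arm:
  increments:
    - [0,0.0004,0.0003,0.1]
    - [0,0.0008,0.0006,0.2]
    - [0,0.0012,0.0009,0.3]
    - [0,0.0012,0.0009,0.3]

```text
time: 29.28
tool_pos: [0.547, 0.0195, 0.1707]
tool_rot: [-3.09, 1.568, 0.171]
contact_force: [-1.3, 2.6, 8.1]
opening: 0.0137
```

```bash
python3 snap.py 37 wrist
python3 - <<'E'
from h import *
goto((.5461,.0198,.1707),-103.2)
s=pose()[2]; print(s['contact_force'],s['torque'])
crop('pics/wrist37.png','pics/w37c.png',220,110,200,130,4)
E
```

```text
s 0.0011 lat -0.0014 pivh 0.1897 [-1.33  2.64  8.11] 0.013692291631139745 29.275
row [ 0.0001 -0.0009  0.0021] twist 0.3352 deg 20.11 heading y -83.09 q6 1.344906679776957 t 29.325 P [0.547  0.0195 0.1707]
[-0.13852989  3.00022135  8.11818851] [ 0.41307602  0.20485433 -0.0727399 ]
```

View pics/w37c.png

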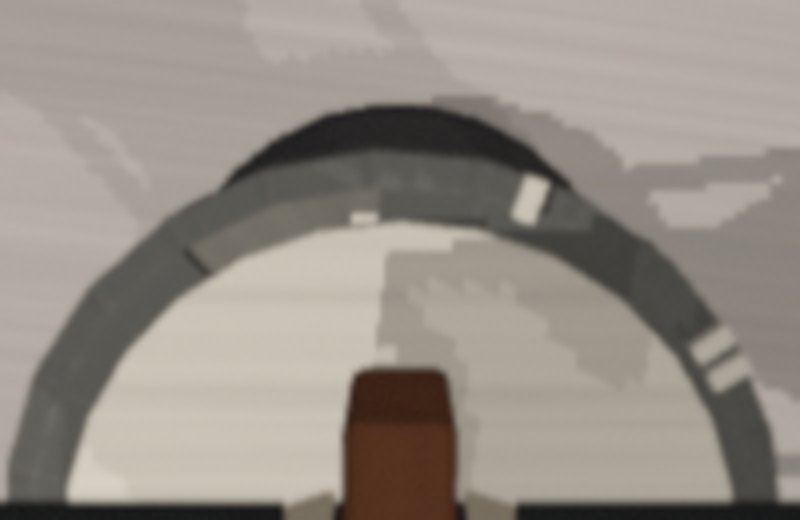

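>>> move_arm:
  increments:
    - [0,0.0003,0.0003,0.1]
    - [0,0.0004,0.0005,0.2]
    - [0,0.0005,0.0008,0.3]
    - [0,0.0005,0.0008,0.335]
    - [0,0.0005,0.0008,0.335]

```text
time: 29.95
tool_pos: [0.5469, 0.0195, 0.1707]
tool_rot: [-2.701, 1.567, 0.211]
contact_force: [-0.6, 3.1, 7.3]
opening: 0.0134
```

```bash
python3 snap.py 38 wrist side top
python3 - <<'E'
from h import *
goto((.5461,.0198,.1707),-103.2)
s=pose()[2]; print(s['contact_force'],s['torque'])
crop('pics/wrist38.png','pics/w38c.png',220,110,200,130,4)
E
```

```text
s 0.001 lat -0.0014 pivh 0.1897 [-0.55  3.1   7.32] 0.013361711587845807 29.95
row [ 0.0001 -0.0003  0.002 ] twist 0.001 deg 0.06 heading y -103.14 q6 1.6945882525208897 t 30.1 P [0.5469 0.0195 0.1707]
[0.51828253 3.46940077 7.0392903 ] [0.54495735 0.14013072 0.21457227]
```

View pics/w38c.png

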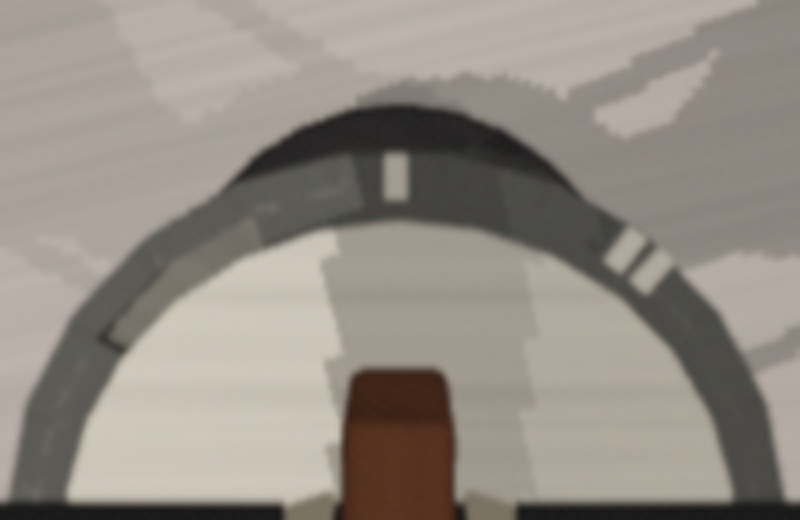

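View pics/side38c.png

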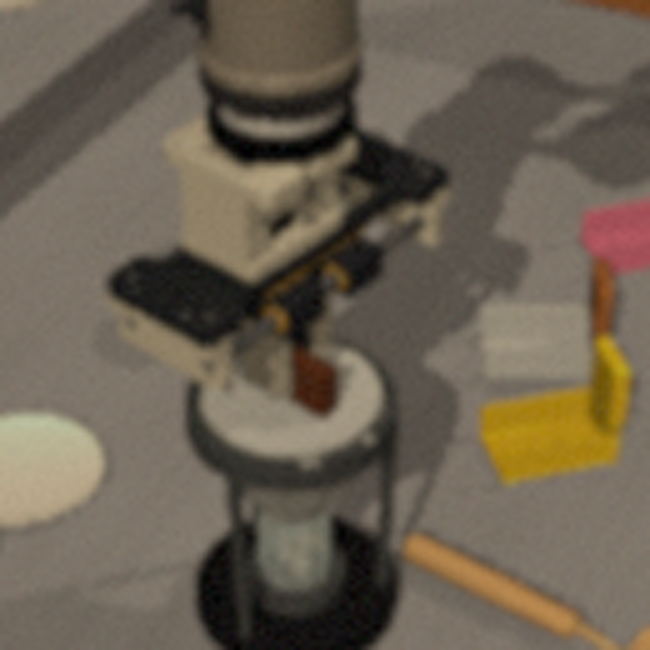

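View pics/top38.png

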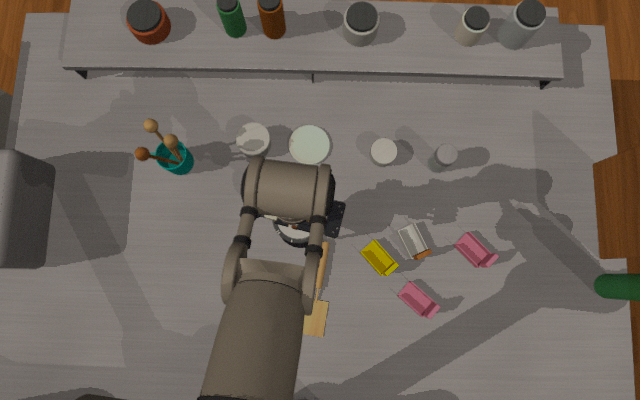

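The rib at (397,175) in the enlarged wrist view lines up with the bar at (400,395), and the lid is flush in the collar. The scoop stands upright and empty, and the bystanders haven't moved. I'm handing in.

Run:
```python
from cell import robot
print(robot.hand_in()); s=robot.observe(); print(s['time'],s['tool_pos'],s['opening'],s['contact_force'])
```

```text
the job is handed in; nothing more can be done
None
the job is handed in; nothing more can be done
```

I handed the job in at about 30 s, with the lid seated, turned half way and still gripped. The hand-in reports no verdict.

- **Salt:** the scoop tipped nose down in a light grip, and the lumps ran into the mill. The wrist picture through the funnel hole showed what looked like all three lumps in the glass, and the scoop was empty afterwards. I did not measure the height or position of each lump.
- **Scoop, one mishap:** it slipped out of my grip while I was levelling it on the collar, and fell on its side beside the mill. I picked it up by the handle, let it swing upright and set it down about 4 cm from where it started. Side and wrist pictures show it standing flat.
- **Lid:** it went into the notches and stopped on the collar (fingertips at 170.7 mm, which puts the underside near 149 mm). I twisted it about 38° clockwise.
- **Last checks:** the rib lined up with the grip bar within about 1°. The gripper was still closed on the bar (13.4 mm, set to 45 N), with about 7 N of contact force between lid and collar. My position estimate put the lid within about 1.5 mm of the mill's axis.
- **Other kitchen things:** by eye in the top picture, none of them moved, including the yellow and pink look-alike scoops. The arm hid part of the spatula in that last picture.

My estimates of the mill's position from the top and wrist cameras differed by up to 2 mm, so I set the final fit from the wrist views.

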